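Build up a sieve stack on the shaker

ROBOT

A 7-joint arm with a two-finger parallel gripper is mounted at the origin on a cart in front of the work surface, level with it; the furniture and walls round the work are solid. World frame = base frame: x ahead of the robot, y to its left, z up, the work surface at z = 0. Lengths are in m, angles in rad, forces in N, time in s.
With the tool pointing down it reaches from about 0.425 to 0.8 m from the base axis. Payload 8.3 kg.
Tool frame: the origin (TCP) lies on the centre line of the jaws, within the pads' length; the fingertips stand 11 mm ahead of it and the grasp point (between the pads) lies 8 mm behind it; y points along the fingers, z is the direction in which the jaws open and shut, and the axes are right-handed (so a half turn about y gives the same grasp; the last joint's range is limited). The gripper opens to 85 mm and grips with 20 to 120 N. Pads are 22 mm wide; open, the fingers measure 114 mm over their backs; the gripper's body (76 mm by 85 mm) begins 54 mm behind the grasp point. The pads swing forward as they close: fully open they stand 13 mm farther back than shut.
Start: joints at [-1.289, 0.383, 0.016, 1.37, -0.006, 1.388, -0.046], TCP at [0.211, 0.588, 0.242] pointing down, gripper open.
Joint ranges: [-2.95, 2.95], [-0.25, 2.06], [-1.52, 1.56], [0.18, 2.33], [-1.44, 4.58], [0.02, 2.06], [-3.01, 3.01]. Speed limits (rad/s): [2.39, 2.39, 3.01, 3.01, 3.14, 3.14, 3.14].

INTERFACE

Orientations are given as a rotation vector (axis times angle).
In Python, from cell import get_state, camera, hand_in gives the robot as it stands.
- The arm moves only by the tool jog_arm, never from a script. Its argument "motion" is a list of rows, each a list of 7 numbers: the shift along the world's x, y, z normalised to -1 to 1, where 1 is 8 cm, then the turn, a rotation vector about the world's x, y, z normalised to -1 to 1, where 1 is 2 rad, then the opening, from 0 (shut) to 1 (fully open). A call has 1 to 20 rows; each row is the pose to reach, as a shift and turn from the pose commanded when the call began; what a row does not reach only later rows make up. A row lasts 1/10 s, in which the tool goes at most 50 mm and 8.59 degrees, less where a joint would pass 70% of its speed; a pose out of reach is approached as far as the arm can. A call with a number of a shift or a turn outside -1 to 1 is refused whole. A call with a gripper value outside its range is refused whole. The fingers move at their own pace and stop on an object; "force" is the grip in N (left out, the last holds). Time passes only in rows, so rows that repeat a pose let the fingers close. It gives the time, the measured TCP pose, the force and the opening at its end, in the units of the state.
- get_state(): the state, without advancing time (a new reading comes with each control period).
- camera(name): name is "side" or "top"; returns a dict with "image" (480x640x3 uint8, red, green, blue), "fov_y" (degrees; the focal length in pixels is half the picture's height over the tangent of half this angle, whatever the lens; pixels are square), "cx", "cy" (the principal point, pixels), "k1" (the pictures are not rectified: a ray, as slopes to the right and down, at radius r is drawn at 1 + k1 r^2 times it, then the intrinsics apply), "position" and "orientation" of the camera in the world. Camera axes: x right, y down, z forward; pixel columns grow to the right and rows downward; lengths in m; the calibration is good to about 2 mm. A picture is of the moment at which its call begins. There is no depth.
- hand_in(): hands the job in, once; it reports no verdict.
The state is a dict: "clock": time; "joints": joint angles; "dq": joint speeds; "tau": joint torques, N m; "position": TCP position; "eef_rot": TCP orientation; "wrist_force": force on the tool from outside, world axes, zero at the start; "moment": the same for the moment, N m; "gripper_width": opening from 0.0 (shut) to 1.0 (fully open).
Only numpy, scipy, OpenCV 4.12 (cv2) and the standard library are available. Lean on these libraries where they do the work, as an engineer would, in place of code of your own. Each camera call takes 0.05 s, during which the arm holds its last target.

TASK

Build the sieve stack on the shaker's catch pan, one piece at a time from the bottom up: first the fine sieve, then the medium sieve, then the coarse sieve, and the lid last on top. Each piece must sit level and fully home, its foot nested in the rim below. Leave the two petri dishes and the tape roll where they are.

Things in the scene. Friction and masses are not known exactly. Their poses are not given: they have to be found in the camera images.
- pan_rim (a point): shaker with catch pan, fixed to the worktop: a low round grey base 92 mm in diameter and 22 mm high, on it an open steel cup (the catch pan, closed bottom, no mesh) of 60 mm outside and 55 mm inside diameter, 30 mm high. The point is the centre of the pan's upper rim, 52 mm above the worktop; z up.
- sieve_fine_center (a point): Fine sieve, lowest, dense grey mesh; steel ring, 60 mm outside, 55 mm inside, 32 mm high in all, standing on a tapered foot 8 mm deep (52 mm wide at the shoulder, 42 at its end) that nests in a 55 mm rim, the 60 mm shoulder resting on it. Point: on the axis, half-way up (16 mm); z up. Any yaw; grip across 60 mm just under the top rim. Seated, the point is 8 mm above pan_rim.
- sieve_medium_center (a point): Medium sieve, 6 mm openings; steel ring, 60 mm outside, 55 mm inside, 40 mm high in all, standing on a tapered foot 8 mm deep (52 mm wide at the shoulder, 42 at its end) that nests in a 55 mm rim, the 60 mm shoulder resting on it. Point: on the axis, half-way up (20 mm); z up. Any yaw; grip across 60 mm just under the top rim. Seated, the point is 28 mm above the fine sieve's.
- sieve_coarse_center (a point): Coarse sieve, the tallest, 15 mm openings (2 wires each way); steel ring, 60 mm outside, 55 mm inside, 48 mm high in all, standing on a tapered foot 8 mm deep (52 mm wide at the shoulder, 42 at its end) that nests in a 55 mm rim, the 60 mm shoulder resting on it. Point: on the axis, half-way up (24 mm); z up. Any yaw; grip across 60 mm just under the top rim. Seated, the point is 36 mm above the medium one's.
- lid_knob (a point): Sieve lid: steel disc 60 mm wide, 5 mm thick, with the same tapered 8 mm foot beneath, standing on it, and a round black knob on top, 20 mm wide, 28 mm tall. Point: on the axis, half-way up the knob: 14 mm above the disc, 14 mm under the knob's top, 27 mm above the foot's end. Grip the upper part of the knob. Seated, the point is 43 mm above the coarse sieve's.
- petri_1_center (a point): closed petri dish, cream coloured, 66 mm in diameter, 16 mm high, not part of the job. The point is its centre.
- petri_2_center (a point): second closed petri dish, just like the first, 66 mm in diameter, 16 mm high, not part of the job. The point is its centre.
- tape_roll_center (a point): roll of green tape lying flat, 66 mm in diameter, 19 mm high, not part of the job. The point is its centre.

How it is judged:
By the outcome, as a careful person would: the job done as asked, in the order asked, and still so for the second after the job is handed in, with the robot touching nothing.
It also fails if it takes over 88 s, if anything falls off the work surface, if the arm or the gripper's body presses on something with over 40 N, if the wrist force passes 120 N, or if a joint passes its speed limit or range.

## Working session

There is one attempt and no reset: what is moved stays moved. The work goes in short steps, Python scripts to look and compute and a tool call to move; the robot and the scene stay as the last step left them, time stands still between calls to the robot, and variables do not carry over. Pictures are saved under pics/ and viewed, and the job is handed in when it is done.

Besides the shell and the picture viewer there is one more tool, called after "Emit:" by a JSON object that holds its "op" and its "data", one argument or row to a line. jog_arm: Moves the arm, as the interface text tells. Scaled input: -1 to 1 covers 8 cm each way for a shift and 2 rad each way for a turn. Its arguments: {"type":"object","properties":{"motion":{"type":"array","items":{"type":"array","items":{"type":"number","minimum":-1,"maximum":1}}},"force":{"type":"number"}},"required":["motion"]}

```bash
ls; mkdir -p pics
python3 - <<'E'
from cell import get_state, camera
import cv2
s=get_state(); print({k:(v if not hasattr(v,'__len__') else [round(float(x),4) for x in v]) for k,v in s.items()})
for n in ("side","top"):
    c=camera(n); cv2.imwrite(f"pics/{n}0.png",c["image"][:,:,::-1]); print(n,{k:v for k,v in c.items() if k!="image"})
E
```

```text
pics
{'clock': 0.0, 'joints': [-1.2889, 0.3843, 0.0164, 1.3712, -0.0063, 1.3882, -0.0465], 'dq': [0.0001, -0.0015, 0.0012, -0.0007, 0.0025, -0.0006, 0.0007], 'tau': [-0.0001, -62.7603, 0.8444, -37.1814, 0.0167, 0.0144, 0.0], 'position': [0.2111, 0.5878, 0.2413], 'eef_rot': [-1.5558, 0.2708, -0.2704], 'wrist_force': [0.317, 0.0448, 0.3006], 'moment': [0.0054, 0.0307, -0.0755], 'gripper_width': 1.000518584252093}
side {'fov_y': 52.84545856488034, 'cx': 314.1591640461741, 'cy': 244.03415835519257, 'k1': -0.017361400348332962, 'position': array([0.54121755, 0.66685678, 0.64242028]), 'orientation': array([ 0.01347732,  2.84488397, -1.30538154])}
top {'fov_y': 52.768147285117735, 'cx': 319.0570618023845, 'cy': 238.23233969931894, 'k1': 0.03240129056400293, 'position': array([0.36496953, 0.00976177, 1.14640366]), 'orientation': array([-2.167155  ,  2.11843708, -0.1511825 ])}
```

View pics/side0.png

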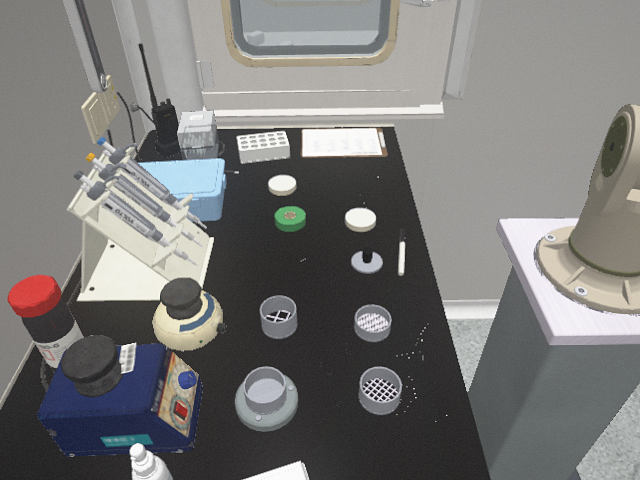

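View pics/top0.png

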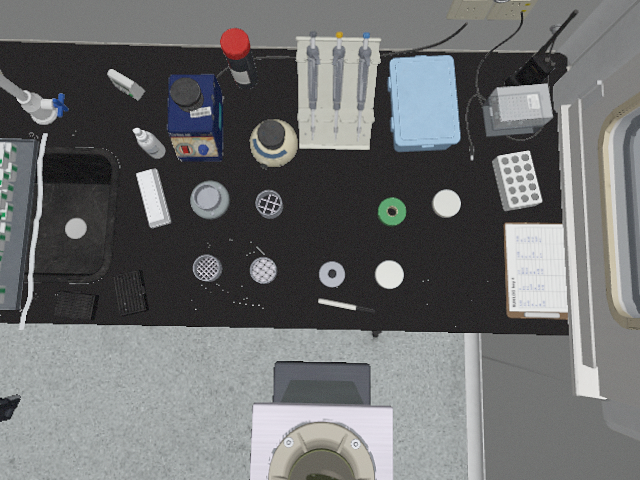

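```bash
cat > h.py <<'E'
import numpy as np, cv2
from scipy.spatial.transform import Rotation as R
from cell import get_state, camera
def setup(c):
    f=240/np.tan(np.radians(c["fov_y"]/2)); return f,R.from_rotvec(c["orientation"]).as_matrix(),np.array(c["position"])
def proj(c,P):
    f,M,t=setup(c); q=(np.atleast_2d(P)-t)@M; s=q[:,:2]/q[:,2:]; r2=(s**2).sum(1,keepdims=True)
    return s*(1+c["k1"]*r2)*f+[c["cx"],c["cy"]]
def ray(c,uv):
    f,M,t=setup(c); d=(np.atleast_2d(uv)-[c["cx"],c["cy"]])/f; s=d.copy()
    for _ in range(10): s=d/(1+c["k1"]*(s**2).sum(1,keepdims=True))
    v=np.c_[s,np.ones(len(s))]@M.T; return t,v
def onplane(c,uv,z):
    t,v=ray(c,uv); return t+v*((z-t[2])/v[:,2:])
def circ(P):  # algebraic circle fit
    A=np.c_[2*P[:,:2],np.ones(len(P))]; b=(P[:,:2]**2).sum(1); s=np.linalg.lstsq(A,b,rcond=None)[0]
    return s[0],s[1],np.sqrt(s[2]+s[0]**2+s[1]**2)
E
python3 - <<'E'
from h import *
for n in ("side","top"):
    c=camera(n); print(n,R.from_rotvec(c["orientation"]).as_matrix().round(2).tolist()); print(proj(c,[[0.211,0.588,.242],[0,0,0],[.5,0,0],[.6,.2,0]]).round(0).tolist())
    im=c["image"][:,:,::-1]
    if n=="top": a=im[170:300,180:300]; b=im[170:300,310:480]
    else: a=im[280:440,220:420]; b=im[160:290,250:420]
    cv2.imwrite(f"pics/{n}_a.png",cv2.resize(a,None,fx=4 if n=="side" else 4.5,fy=4 if n=="side" else 4.5,interpolation=cv2.INTER_CUBIC)[:600,:800])
    cv2.imwrite(f"pics/{n}_b.png",cv2.resize(b,None,fx=4,fy=4,interpolation=cv2.INTER_CUBIC))
E
```

```text
side [[-1.0, 0.01, 0.01], [0.0, 0.65, -0.76], [-0.01, -0.76, -0.65]]
[[808.0, 609.0], [600.0, 268.0], [339.0, 271.0], [282.0, 358.0]]
top [[0.02, -0.99, 0.15], [-1.0, -0.02, 0.01], [-0.0, -0.15, -0.99]]
[[-6.0, 391.0], [322.0, 477.0], [326.0, 252.0], [244.0, 209.0]]
```

View pics/side_a.png

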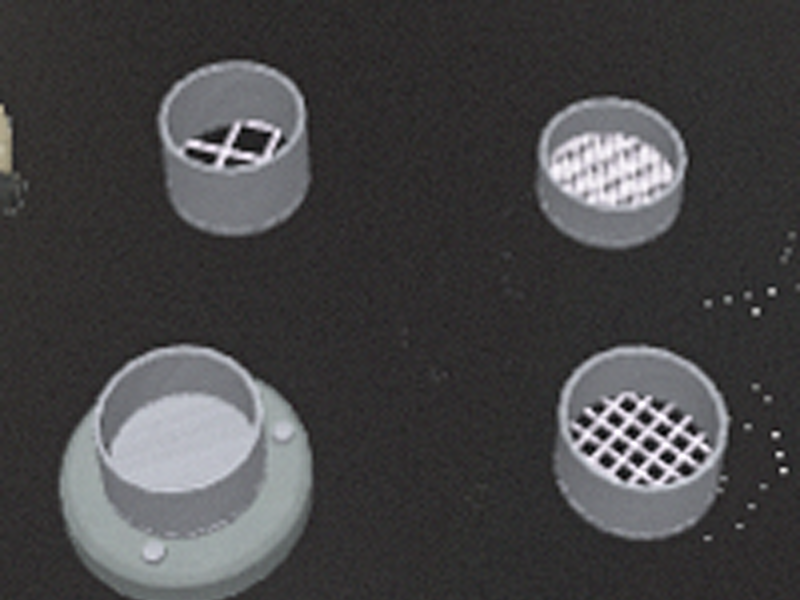

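View pics/top_a.png

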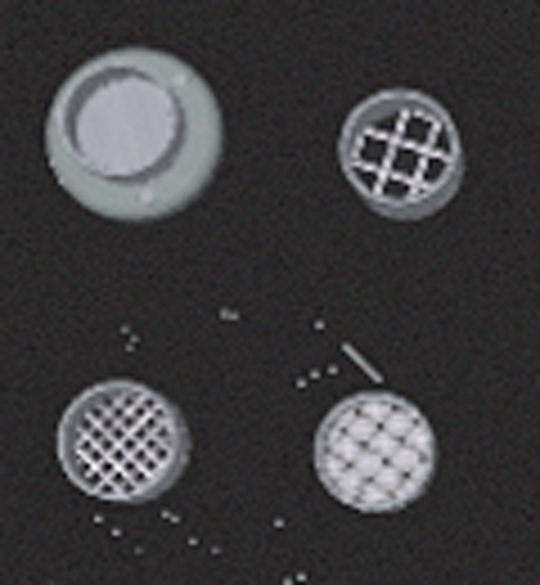

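View pics/top_b.png

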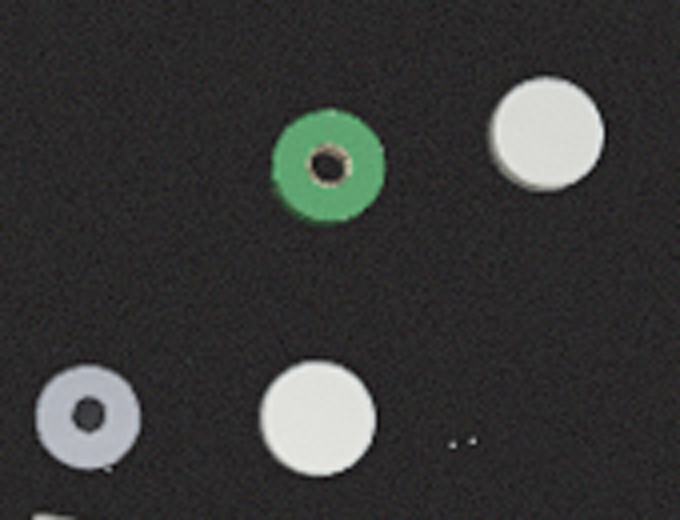

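```bash
cat > meas.py <<'E'
from h import *
from scipy.optimize import least_squares
def blob(im,seed,thr=70,win=45):
    u,v=map(int,seed); g=im.max(2).astype(np.uint8); m=(g>thr).astype(np.uint8)
    w=np.zeros_like(m); w[max(0,v-win):v+win,max(0,u-win):u+win]=1
    m=cv2.morphologyEx(m*w,cv2.MORPH_OPEN,np.ones((3,3),np.uint8))
    cs,_=cv2.findContours(m,cv2.RETR_EXTERNAL,cv2.CHAIN_APPROX_NONE)
    k=max(cs,key=cv2.contourArea); return cv2.convexHull(k)[:,0].astype(float), k[:,0].astype(float)
def rim(c,seed,z,r,thr=70,win=45,floor=0.0):
    hull,k=blob(c["image"],seed,thr,win)
    # densify: contour pts near hull
    d=np.array([abs(cv2.pointPolygonTest(hull.astype(np.float32).reshape(-1,1,2),(float(p[0]),float(p[1])),True)) for p in k])
    k=k[d<0.8]
    P=onplane(c,k,z); cen=P.mean(0)
    for _ in range(8):
        a=proj(c,[cen])[0]; b=proj(c,[cen+[0,0,.02]])[0]; up=(b-a)/np.linalg.norm(b-a)
        e=k-a; sel=(e@up)/np.linalg.norm(e,axis=1)>0.15
        Q=P[sel]; x,y,rf=circ(Q)
        s=least_squares(lambda p:np.hypot(Q[:,0]-p[0],Q[:,1]-p[1])-r-0.0,[cen[0],cen[1]],loss='soft_l1',f_scale=.001)
        cen=np.array([s.x[0],s.x[1],z])
    return cen, rf, np.sqrt((s.fun**2).mean())
E
cat > m0.py <<'E'
from meas import *
T=camera("top"); S=camera("side")
items={"fine":((373,322),(263,270),.032,.030),"medium":((380,390),(207,267),.040,.030),"coarse":((278,316),(268,204),.048,.030),
"lid":((367,262),(332,274),.013,.030),"petri1":((282,185),(446,203),.016,.033),"petri2":((360,219),(389,274),.016,.033),"tape":((290,218),(392,211),.019,.033),"base":((266,400),(210,199),.022,.046)}
for n,(s,t,z,r) in items.items():
    a=rim(S,s,z,r); b=rim(T,t,z,r)
    print(n,a[0].round(4),a[1].round(4),a[2].round(5),"|",b[0].round(4),b[1].round(4),b[2].round(5))
E
python3 m0.py
```

```text
fine [0.4521 0.1446 0.032 ] 0.03 0.00056 | [0.4528 0.1461 0.032 ] 0.0301 0.00063
medium [0.4538 0.2748 0.04  ] 0.0301 0.0005 | [0.4552 0.2754 0.04  ] 0.0305 0.00065
coarse [0.6078 0.1363 0.048 ] 0.0299 0.00054 | [0.6846 0.1351 0.048 ] 0.0247 0.01102
lid [ 0.4475 -0.0143  0.013 ] 0.0312 0.00094 | [ 0.4487 -0.0129  0.013 ] 0.0298 0.00056
petri1 [ 0.6879 -0.5086  0.016 ] 0.0 nan | [ 0.6242 -0.2827  0.016 ] 0.0331 0.0006
petri2 [ 0.45   -0.1497  0.016 ] 0.0324 0.00091 | [ 0.451  -0.1471  0.016 ] 0.033 0.00054
tape [ 0.6002 -0.1544  0.019 ] 0.0337 0.00088 | [ 0.6009 -0.1525  0.019 ] 0.0322 0.00074
base [0.6194 0.2782 0.022 ] 0.0401 0.00268 | [0.6184 0.2803 0.022 ] 0.0448 0.0008meas.py:21: RuntimeWarning: Mean of empty slice.
  return cen, rf, np.sqrt((s.fun**2).mean())
  ret = ret.dtype.type(ret / rcount)
```

```bash
cat > m1.py <<'E'
from meas import *
T=camera("top"); S=camera("side")
print("coarse top",rim(T,(268,204),.048,.030,win=20))
cs,cb=np.array([.619,.279,.052]),None
th=np.linspace(0,2*np.pi,100)
for n,c,box in (("side",S,(220,350,90,90)),("top",T,(180,170,60,60))):
    im=c["image"][:,:,::-1].copy(); x,y,w,h=box; f=600//w
    o=cv2.resize(im[y:y+h,x:x+w],None,fx=f,fy=f,interpolation=cv2.INTER_CUBIC)
    for z,r,col in ((.052,.030,(0,0,255)),(.022,.046,(0,255,0))):
        p=proj(c,np.c_[cs[0]+r*np.cos(th),cs[1]+r*np.sin(th),0*th+z]); p=((p-[x,y]+.5)*f).astype(np.int32)
        cv2.polylines(o,[p.reshape(-1,1,2)],True,col,1)
    cv2.imwrite(f"pics/pan_{n}.png",o)
E
python3 m1.py
```

```text
coarse top (array([0.60851516, 0.13798161, 0.048     ]), np.float64(0.030068741669579034), np.float64(0.0006775407009304689))
```

View pics/pan_side.png

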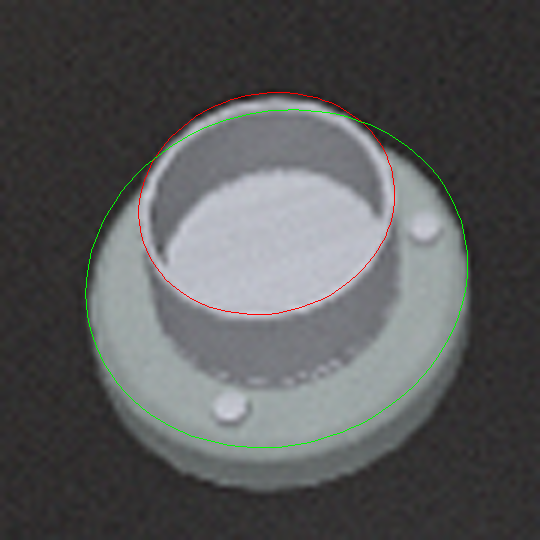

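View pics/pan_top.png

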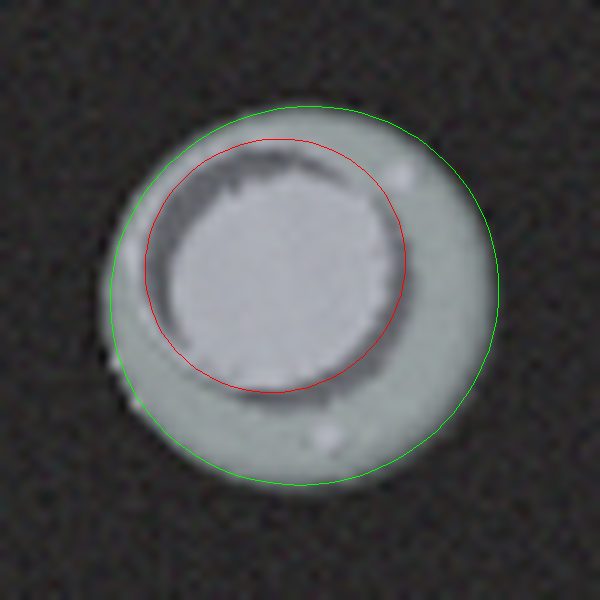

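Run:
```python
from h import *
s=get_state(); M=R.from_rotvec(s["eef_rot"]).as_matrix(); print(M.round(3)); print(s["clock"])
# bottle near coarse: rough ray points
T=camera("top");S=camera("side")
def tri(a,b):
    p,d=ray(T,[a]);q,e=ray(S,[b]);d=d[0]/np.linalg.norm(d);e=e[0]/np.linalg.norm(e)
    A=np.c_[d,-e];s=np.linalg.lstsq(A,q-p,rcond=None)[0];x,y=p+s[0]*d,q+s[1]*e;return ((x+y)/2).round(3),np.linalg.norm(x-y).round(4)
print("bottle cap",tri((271,134),(181,290)))
print("blue box knob top",tri((186,92),(91,352)))
print(onplane(T,[(273,166)],0),onplane(S,[(225,327)],.03), onplane(T,[(222,160)],0.0))
```

```text
[[ 0.941 -0.     0.338]
 [-0.338 -0.     0.941]
 [-0.    -1.    -0.   ]]
0.4
bottle cap (array([0.759, 0.132, 0.089]), np.float64(0.0012))
blue box knob top (array([0.819, 0.308, 0.165]), np.float64(0.0003))
[[0.70992417 0.13477883 0.        ]] [[0.69340787 0.15914448 0.03      ]] [[0.72217283 0.26017988 0.        ]]
```

Emit:
{"op": "jog_arm", "data": {
  "motion": [
    [0.25, -0.46, 0, 0, 0, 0, 1],
    [0.5, -0.92, 0, 0, 0, 0, 1]
  ],
  "force": 50
}}

```text
clock: 0.7
position: [0.2506, 0.5143, 0.2417]
eef_rot: [-1.555, 0.269, -0.268]
wrist_force: [1.8, 0.4, 1.8]
gripper_width: 1.002
```

Emit:
{"op": "jog_arm", "data": {
  "motion": [
    [0.25, -0.46, 0, 0, 0, 0, 1],
    [0.5, -0.92, 0, 0, 0, 0, 1]
  ]
}}

```text
clock: 0.9
position: [0.2918, 0.4395, 0.2424]
eef_rot: [-1.554, 0.27, -0.27]
wrist_force: [0.2, 0.2, 0.0]
gripper_width: 0.994
```

Emit:
{"op": "jog_arm", "data": {
  "motion": [
    [0.25, -0.46, 0, 0, 0, 0, 1],
    [0.5, -0.92, 0, 0, 0, 0, 1]
  ]
}}

```text
clock: 1.1
position: [0.3318, 0.3658, 0.2425]
eef_rot: [-1.553, 0.27, -0.271]
wrist_force: [0.3, 0.7, -0.6]
gripper_width: 0.998
```

Emit:
{"op": "jog_arm", "data": {
  "motion": [
    [0.25, -0.46, 0, 0, 0, 0, 1],
    [0.5, -0.92, 0, 0, 0, 0, 1]
  ]
}}

```text
clock: 1.3
position: [0.3718, 0.2922, 0.2426]
eef_rot: [-1.553, 0.27, -0.271]
wrist_force: [1.4, 0.3, 0.8]
gripper_width: 1.002
```

Emit:
{"op": "jog_arm", "data": {
  "motion": [
    [0.25, -0.46, -0.3, 0, 0, 0, 1],
    [0.5, -0.92, -0.6, 0, 0, 0, 1]
  ]
}}

```text
clock: 1.5
position: [0.4123, 0.219, 0.1947]
eef_rot: [-1.551, 0.269, -0.272]
wrist_force: [1.5, 0.1, -1.3]
gripper_width: 1.003
```

Emit:
{"op": "jog_arm", "data": {
  "motion": [
    [0.25, -0.46, -0.5, 0, 0, 0, 1],
    [0.5, -0.92, -1, 0, 0, 0, 1],
    [0.5, -0.92, -1, 0, 0, 0, 1],
    [0.5, -0.92, -1, 0, 0, 0, 1]
  ]
}}

```text
clock: 1.9
position: [0.4508, 0.1439, 0.1127]
eef_rot: [-1.556, 0.276, -0.272]
wrist_force: [-0.3, 0.1, 0.6]
gripper_width: 1.001
```

```bash
cat > look.py <<'E'
import sys
from h import *
tag=sys.argv[1]
print(get_state()["position"].round(4) if hasattr(get_state()["position"],'round') else get_state()["position"])
for n,box in zip(("side","top"),sys.argv[2:4]):
    x,y,w,h=map(int,box.split(",")); c=camera(n); f=min(800//w,600//h)
    cv2.imwrite(f"pics/{tag}_{n}.png",cv2.resize(c["image"][y:y+h,x:x+w,::-1],None,fx=f,fy=f,interpolation=cv2.INTER_CUBIC)); print(n,"zoom",f)
E
python3 look.py g1 260,200,200,200 180,160,200,150
```

```text
[0.4508 0.1439 0.1127]
side zoom 3
top zoom 4
```

View pics/g1_side.png

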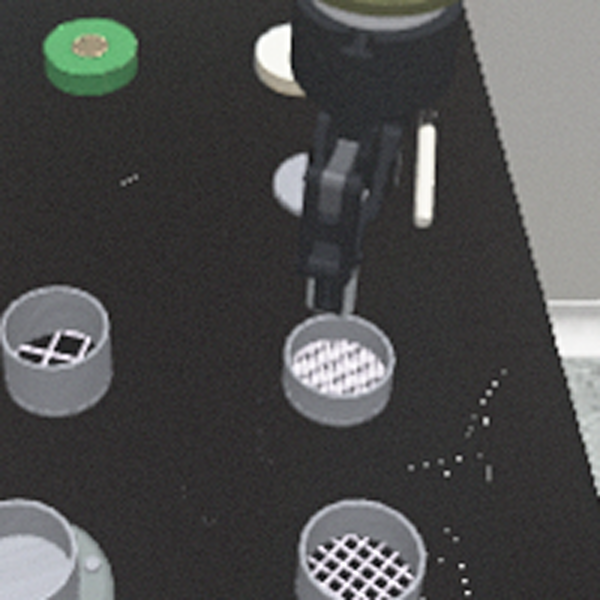

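View pics/g1_top.png

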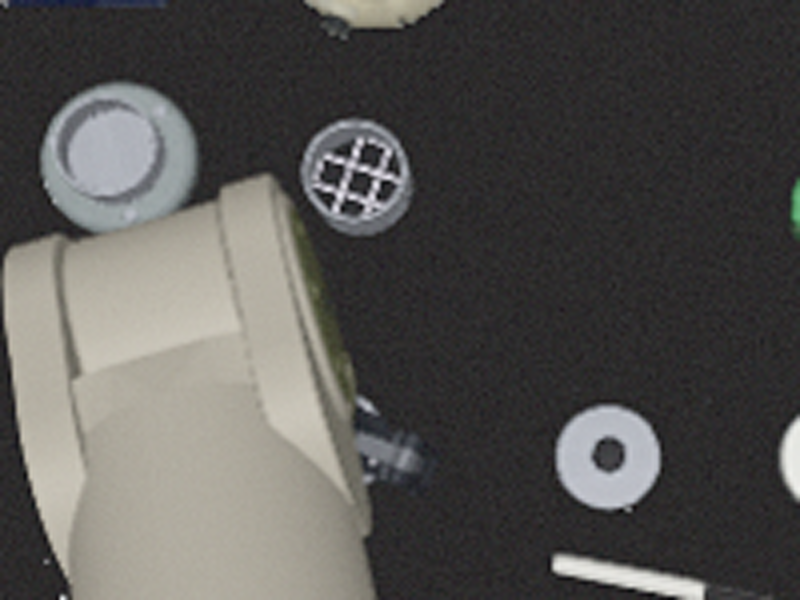

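Emit:
{"op": "jog_arm", "data": {
  "motion": [
    [0.02, 0.02, -0.5, 0, 0, 0, 1],
    [0.02, 0.02, -0.9, 0, 0, 0, 1],
    [0.02, 0.02, -1, 0, 0, 0, 1],
    [0.02, 0.02, -1, 0, 0, 0, 1]
  ]
}}

```text
clock: 2.4
position: [0.4523, 0.1493, 0.0344]
eef_rot: [-1.554, 0.27, -0.268]
wrist_force: [0.7, 0.1, 0.1]
gripper_width: 0.999
```

Emit:
{"op": "jog_arm", "data": {
  "motion": [
    [0, 0, -0.1, 0, 0, 0, 1],
    [0, 0, -0.14, 0, 0, 0, 1],
    [0, 0, -0.14, 0, 0, 0, 1]
  ]
}}

```text
clock: 2.7
position: [0.4531, 0.1485, 0.0236]
eef_rot: [-1.553, 0.27, -0.271]
wrist_force: [-0.4, 0.3, -0.1]
gripper_width: 0.999
```

```bash
python3 look.py g2 300,250,150,110 180,160,200,150
```

```text
[0.4531 0.1485 0.0236]
side zoom 5
top zoom 4
```

View pics/g2_side.png

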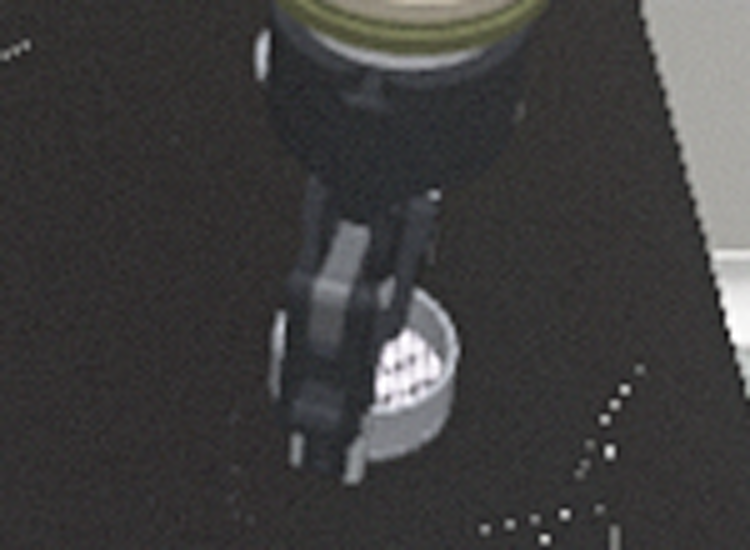

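Emit:
{"op": "jog_arm", "data": {
  "motion": [
    [0, -0.03, -0.02, 0, 0, 0, 1],
    [0, -0.03, -0.02, 0, 0, 0, 0.85],
    [0, -0.03, -0.02, 0, 0, 0, 0.7],
    [0, -0.03, -0.02, 0, 0, 0, 0.6],
    [0, -0.03, -0.02, 0, 0, 0, 0.5],
    [0, -0.03, -0.02, 0, 0, 0, 0.5],
    [0, -0.03, -0.02, 0, 0, 0, 0.5],
    [0, -0.03, -0.02, 0, 0, 0, 0.5],
    [0, -0.03, -0.02, 0, 0, 0, 0.5]
  ]
}}

```text
clock: 3.7
position: [0.4529, 0.1457, 0.0222]
eef_rot: [-1.554, 0.271, -0.271]
wrist_force: [-4.3, -1.5, 10.3]
gripper_width: 0.685
```

```bash
python3 look.py g3 300,250,150,110 180,160,200,150
```

```text
[0.4529 0.1457 0.0222]
side zoom 5
top zoom 4
```

View pics/g3_side.png

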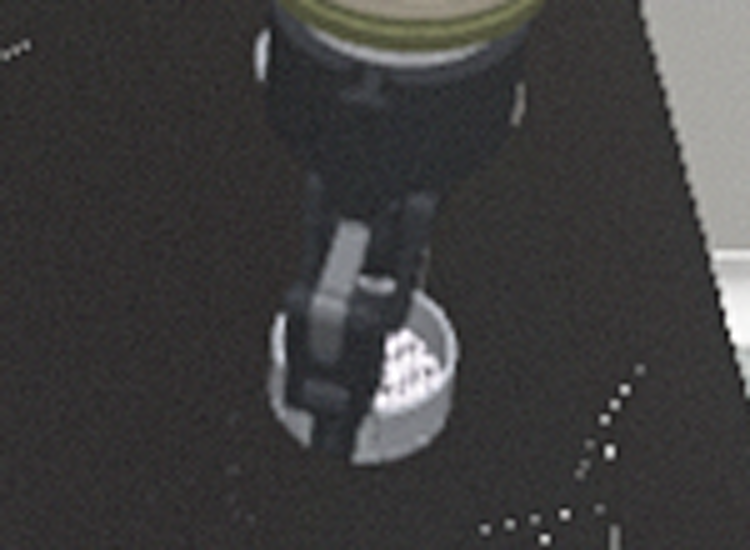

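Emit:
{"op": "jog_arm", "data": {
  "motion": [
    [0, 0, 0.1, 0, 0, 0, 0.5],
    [0, 0, 0.3, 0, 0, 0, 0.5],
    [0, 0, 0.6, 0, 0, 0, 0.5],
    [0, 0, 0.9, 0, 0, 0, 0.5],
    [0, 0, 1, 0, 0, 0, 0.5],
    [0, 0, 1, 0, 0, 0, 0.5]
  ]
}}

```text
clock: 4.4
position: [0.4535, 0.1462, 0.1025]
eef_rot: [-1.552, 0.269, -0.272]
wrist_force: [-0.7, 0.9, -1.6]
gripper_width: 0.687
```

```bash
python3 look.py g4 300,220,150,110 180,160,200,150
```

```text
[0.4535 0.1462 0.1025]
side zoom 5
top zoom 4
```

View pics/g4_side.png

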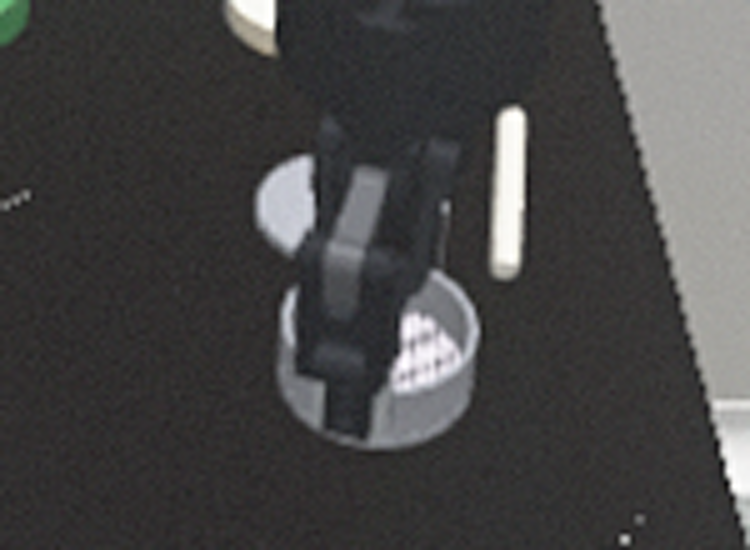

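Emit:
{"op": "jog_arm", "data": {
  "motion": [
    [0.35, 0.28, 0.2, 0, 0, 0, 0.5],
    [0.69, 0.56, 0.4, 0, 0, 0, 0.5],
    [0.69, 0.56, 0.4, 0, 0, 0, 0.5]
  ]
}}

```text
clock: 4.8
position: [0.5107, 0.1943, 0.134]
eef_rot: [-1.552, 0.266, -0.27]
wrist_force: [0.1, 0.1, -2.3]
gripper_width: 0.682
```

Emit:
{"op": "jog_arm", "data": {
  "motion": [
    [0.35, 0.28, 0, 0, 0, 0, 0.5],
    [0.69, 0.56, 0, 0, 0, 0, 0.5],
    [0.69, 0.56, 0, 0, 0, 0, 0.5]
  ]
}}

```text
clock: 5.1
position: [0.5639, 0.2384, 0.1306]
eef_rot: [-1.555, 0.27, -0.267]
wrist_force: [0.4, 1.0, -1.6]
gripper_width: 0.688
```

Emit:
{"op": "jog_arm", "data": {
  "motion": [
    [0.35, 0.28, 0, 0, 0, 0, 0.5],
    [0.6, 0.5, 0, 0, 0, 0, 0.5],
    [0.69, 0.56, 0, 0, 0, 0, 0.5],
    [0.69, 0.56, 0, 0, 0, 0, 0.5],
    [0.69, 0.56, 0, 0, 0, 0, 0.5]
  ]
}}

```text
clock: 5.6
position: [0.6176, 0.2788, 0.1323]
eef_rot: [-1.556, 0.273, -0.27]
wrist_force: [0.1, 0.7, -1.9]
gripper_width: 0.682
```

```bash
python3 look.py g5 200,280,160,120 130,140,160,120
```

```text
[0.6176 0.2788 0.1323]
side zoom 5
top zoom 5
```

View pics/g5_side.png

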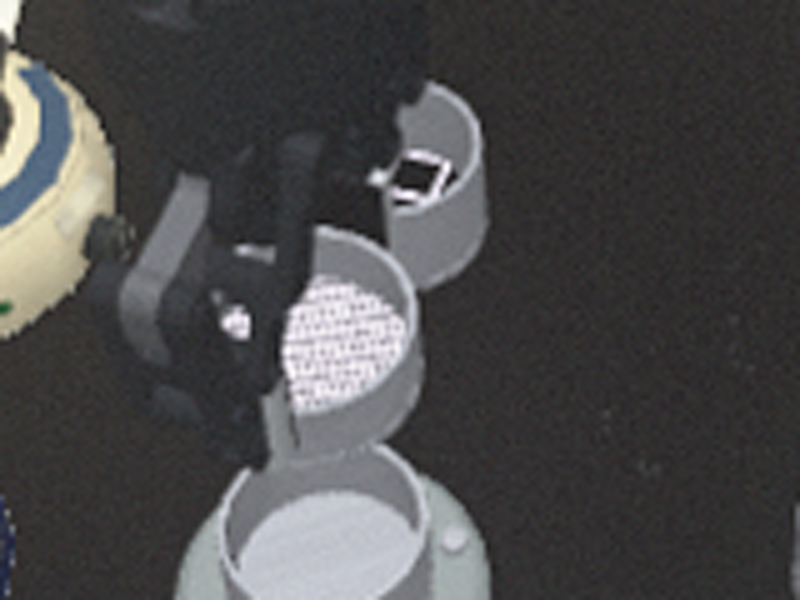

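View pics/g5_top.png

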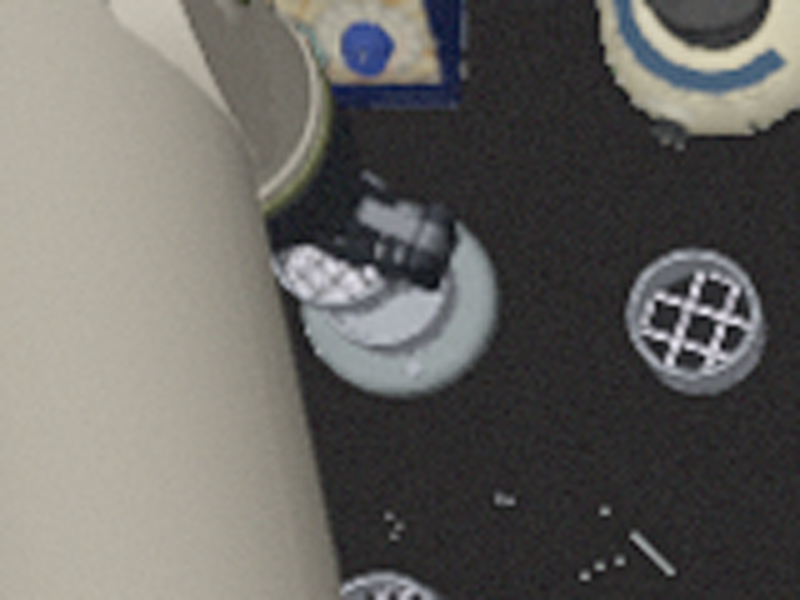

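Emit:
{"op": "jog_arm", "data": {
  "motion": [
    [0.01, 0.02, -0.3, 0, 0, 0, 0.5],
    [0.01, 0.02, -0.55, 0, 0, 0, 0.5],
    [0.01, 0.02, -0.6, 0, 0, 0, 0.5],
    [0.01, 0.02, -0.6, 0, 0, 0, 0.5]
  ]
}}

```text
clock: 6.1
position: [0.6185, 0.2812, 0.0852]
eef_rot: [-1.555, 0.272, -0.27]
wrist_force: [0.5, 0.3, -1.5]
gripper_width: 0.689
```

```bash
cat > ov.py <<'E'
import sys
from h import *
# ov.py tag box_side "x,y,z,r" ...
tag=sys.argv[1]; x,y,w,h=map(int,sys.argv[2].split(",")); c=camera("side"); f=min(800//w,600//h)
o=cv2.resize(c["image"][y:y+h,x:x+w,::-1],None,fx=f,fy=f,interpolation=cv2.INTER_CUBIC); th=np.linspace(0,2*np.pi,100)
for a,col in zip(sys.argv[3:],((0,0,255),(0,255,0),(255,255,0))):
    X,Y,Z,r=map(float,a.split(",")); p=proj(c,np.c_[X+r*np.cos(th),Y+r*np.sin(th),0*th+Z]); p=((p-[x,y]+.5)*f-.5).round().astype(np.int32)
    cv2.polylines(o,[p.reshape(-1,1,2)],True,col,1)
cv2.imwrite(f"pics/{tag}.png",o); s=get_state(); print(np.round(s["position"],4),np.round(s["wrist_force"],1),s["clock"])
E
python3 ov.py ov1 200,300,160,120 .6185,.2803,.0925,.03 .6185,.2803,.052,.03
```

```text
[0.6193 0.2815 0.0863] [ 0.6  0.3 -1.2] 6.15
```

View pics/ov1.png

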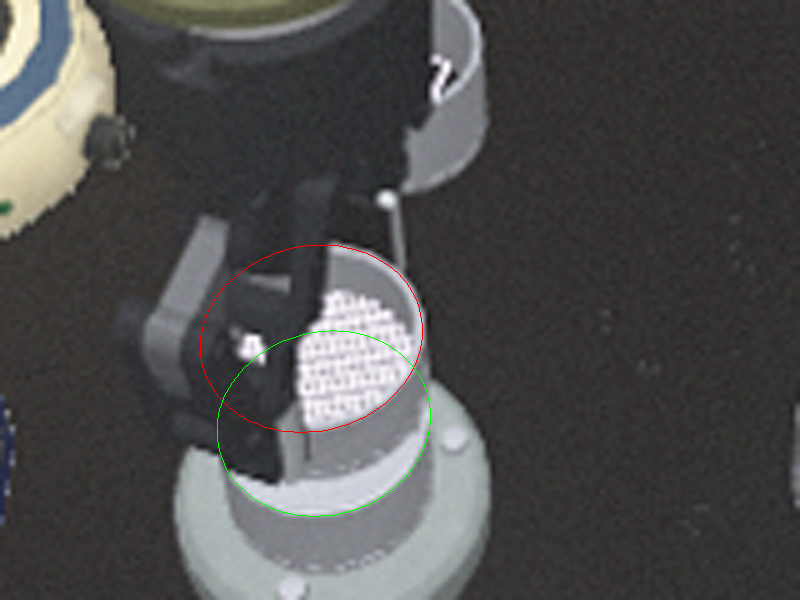

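Emit:
{"op": "jog_arm", "data": {
  "motion": [
    [-0.01, -0.01, -0.06, 0, 0, 0, 0.5],
    [-0.01, -0.01, -0.12, 0, 0, 0, 0.5],
    [-0.01, -0.01, -0.18, 0, 0, 0, 0.5],
    [-0.01, -0.01, -0.22, 0, 0, 0, 0.5],
    [-0.01, -0.01, -0.22, 0, 0, 0, 0.5]
  ]
}}

```text
clock: 6.65
position: [0.618, 0.2809, 0.0671]
eef_rot: [-1.555, 0.271, -0.27]
wrist_force: [-1.1, -0.2, -1.4]
gripper_width: 0.686
```

Emit:
{"op": "jog_arm", "data": {
  "motion": [
    [0, 0, -0.01, 0, 0, 0, 0.5],
    [0, 0, -0.02, 0, 0, 0, 0.5],
    [0, 0, -0.03, 0, 0, 0, 0.5],
    [0, 0, -0.03, 0, 0, 0, 0.5]
  ]
}}

```text
clock: 7.05
position: [0.6186, 0.2811, 0.0664]
eef_rot: [-1.553, 0.27, -0.271]
wrist_force: [-2.7, -1.5, 4.7]
gripper_width: 0.685
```

```bash
python3 ov.py ov2 200,300,160,120 .6185,.2803,.076,.03 .6185,.2803,.052,.03
```

```text
[0.6186 0.281  0.0664] [-3.  -1.1  5.6] 7.1
```

View pics/ov2.png

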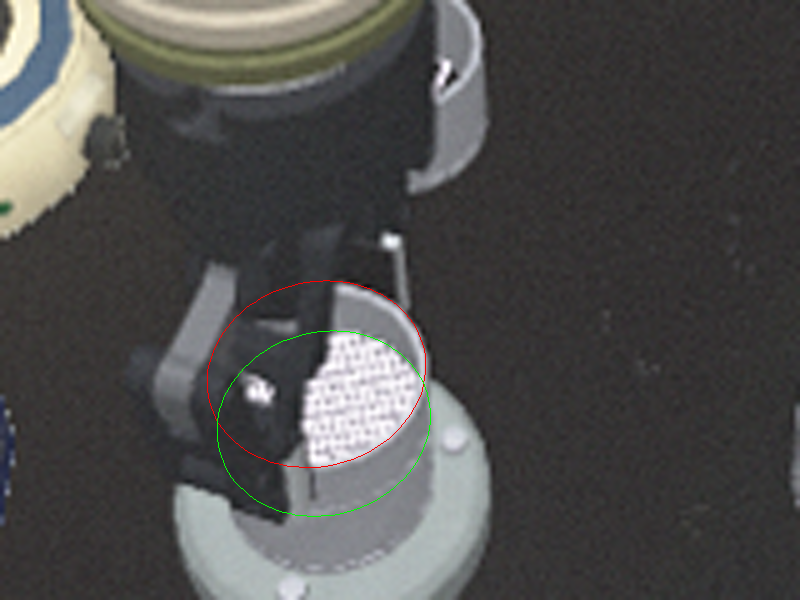

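Emit:
{"op": "jog_arm", "data": {
  "motion": [
    [0, 0, 0, 0, 0, 0, 0.75],
    [0, 0, 0, 0, 0, 0, 0.85],
    [0, 0, 0, 0, 0, 0, 1],
    [0, 0, 0, 0, 0, 0, 1],
    [0, 0, 0, 0, 0, 0, 1],
    [0, 0, 0.3, 0, 0, 0, 1],
    [0, 0, 0.7, 0, 0, 0, 1],
    [0, 0, 1, 0, 0, 0, 1]
  ]
}}

```text
clock: 7.9
position: [0.6188, 0.281, 0.1472]
eef_rot: [-1.553, 0.27, -0.271]
wrist_force: [0.4, 0.7, 0.1]
gripper_width: 1.0
```

```bash
python3 ov.py ov3 200,300,160,120 .6185,.2803,.076,.03 .6185,.2803,.052,.03
```

```text
[0.6206 0.2817 0.152 ] [1.5 0.  3.6] 7.95
```

View pics/ov3.png

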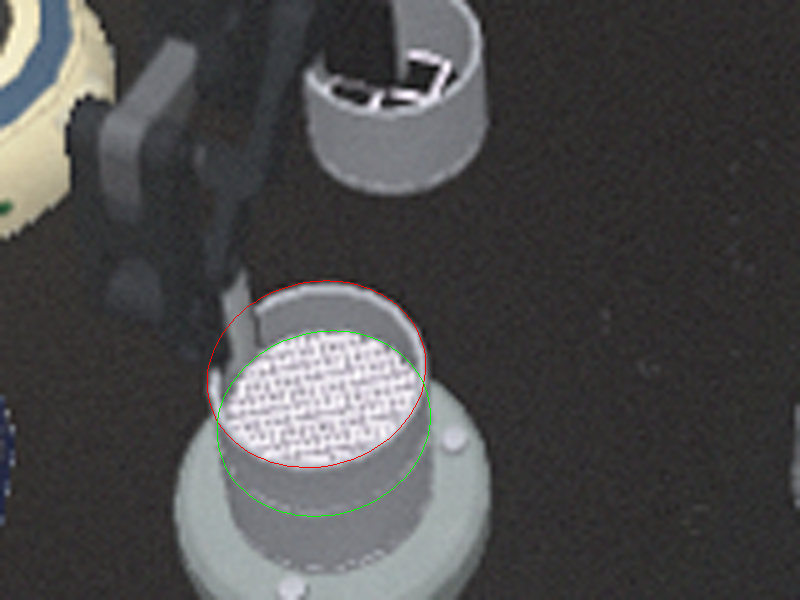

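Emit:
{"op": "jog_arm", "data": {
  "motion": [
    [-0.5, -0.02, 0, 0, 0, 0, 1],
    [-1, -0.04, 0, 0, 0, 0, 1]
  ]
}}

```text
clock: 8.15
position: [0.5382, 0.2773, 0.1452]
eef_rot: [-1.554, 0.271, -0.272]
wrist_force: [-0.2, 0.5, 0.3]
gripper_width: 0.999
```

Emit:
{"op": "jog_arm", "data": {
  "motion": [
    [-0.5, -0.02, -0.3, 0, 0, 0, 1],
    [-1, -0.04, -0.6, 0, 0, 0, 1],
    [-1, -0.04, -0.6, 0, 0, 0, 1],
    [-1, -0.04, -0.6, 0, 0, 0, 1],
    [-1, -0.04, -0.6, 0, 0, 0, 1]
  ]
}}

```text
clock: 8.65
position: [0.4599, 0.2751, 0.0985]
eef_rot: [-1.552, 0.269, -0.272]
wrist_force: [0.7, -0.3, 0.5]
gripper_width: 1.0
```

```bash
python3 ov.py ov4 300,300,160,120 .4545,.2751,.04,.03
```

```text
[0.4603 0.275  0.0986] [0.3 0.8 0.6] 8.7
```

View pics/ov4.png

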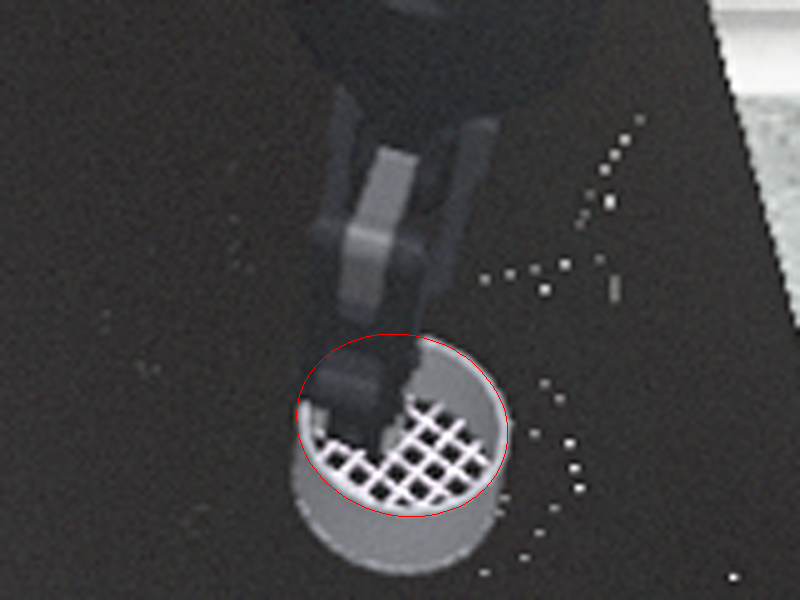

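Emit:
{"op": "jog_arm", "data": {
  "motion": [
    [-0.07, 0, -0.4, 0, 0, 0, 1],
    [-0.07, 0, -0.8, 0, 0, 0, 1],
    [-0.07, 0, -0.91, 0, 0, 0, 1],
    [-0.07, 0, -0.91, 0, 0, 0, 1],
    [-0.07, 0, -0.91, 0, 0, 0, 1]
  ]
}}

```text
clock: 9.2
position: [0.4543, 0.275, 0.026]
eef_rot: [-1.553, 0.27, -0.272]
wrist_force: [1.1, 0.2, -0.2]
gripper_width: 1.0
```

Emit:
{"op": "jog_arm", "data": {
  "motion": [
    [0, 0, 0, 0, 0, 0, 0.85],
    [0, 0, 0, 0, 0, 0, 0.7],
    [0, 0, 0, 0, 0, 0, 0.6],
    [0, 0, 0, 0, 0, 0, 0.5],
    [0, 0, 0, 0, 0, 0, 0.5],
    [0, 0, 0, 0, 0, 0, 0.5],
    [0, 0, 0, 0, 0, 0, 0.5]
  ]
}}

```text
clock: 9.9
position: [0.4539, 0.2752, 0.0266]
eef_rot: [-1.552, 0.269, -0.272]
wrist_force: [-2.5, -1.6, 10.3]
gripper_width: 0.69
```

Emit:
{"op": "jog_arm", "data": {
  "motion": [
    [0, 0, 0.1, 0, 0, 0, 0.5],
    [0, 0, 0.3, 0, 0, 0, 0.5],
    [0, 0, 0.6, 0, 0, 0, 0.5],
    [0, 0, 0.9, 0, 0, 0, 0.5],
    [0, 0, 1, 0, 0, 0, 0.5]
  ]
}}

```text
clock: 10.4
position: [0.4541, 0.2754, 0.1077]
eef_rot: [-1.55, 0.268, -0.273]
wrist_force: [0.3, -0.3, -1.4]
gripper_width: 0.688
```

Emit:
{"op": "jog_arm", "data": {
  "motion": [
    [0.3, 0.02, 0.3, 0, 0, 0, 0.5],
    [0.7, 0.02, 0.5, 0, 0, 0, 0.5],
    [1, 0.03, 0.5, 0, 0, 0, 0.5]
  ]
}}

```text
clock: 10.7
position: [0.5354, 0.2775, 0.1474]
eef_rot: [-1.551, 0.268, -0.273]
wrist_force: [0.1, -0.0, -1.0]
gripper_width: 0.687
```

Emit:
{"op": "jog_arm", "data": {
  "motion": [
    [0.4, 0.02, 0, 0, 0, 0, 0.5],
    [0.8, 0.03, 0, 0, 0, 0, 0.5],
    [1, 0.04, 0, 0, 0, 0, 0.5],
    [1, 0.04, 0, 0, 0, 0, 0.5],
    [1, 0.04, 0, 0, 0, 0, 0.5]
  ]
}}

```text
clock: 11.2
position: [0.6122, 0.28, 0.1437]
eef_rot: [-1.555, 0.272, -0.27]
wrist_force: [-0.9, -0.4, -1.1]
gripper_width: 0.688
```

```bash
python3 ov.py ov5 200,260,160,120 .6180,.2805,.160,.03 .6185,.2803,.076,.03
```

```text
[0.6118 0.2803 0.1441] [-0.6  0.7 -1.4] 11.25
```

View pics/ov5.png

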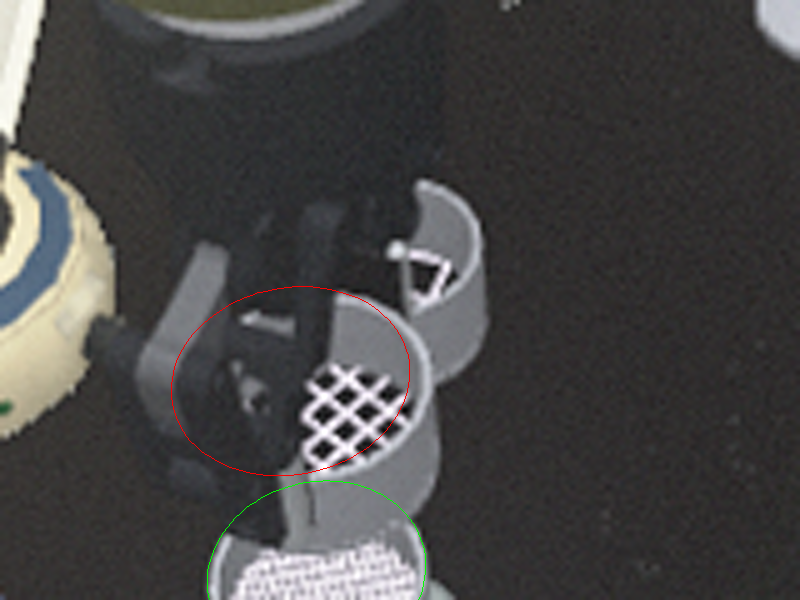

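Emit:
{"op": "jog_arm", "data": {
  "motion": [
    [0.04, 0, -0.1, 0, 0, 0, 0.5],
    [0.08, 0.01, -0.25, 0, 0, 0, 0.5],
    [0.08, 0.01, -0.4, 0, 0, 0, 0.5],
    [0.08, 0.01, -0.4, 0, 0, 0, 0.5],
    [0.08, 0.01, -0.4, 0, 0, 0, 0.5]
  ]
}}

```text
clock: 11.75
position: [0.6187, 0.2809, 0.1118]
eef_rot: [-1.555, 0.272, -0.269]
wrist_force: [0.4, -0.2, -1.2]
gripper_width: 0.689
```

```bash
python3 ov.py ov6 200,280,160,120 .6185,.2805,.125,.03 .6185,.2803,.076,.03
```

```text
[0.6191 0.281  0.1126] [ 0.5 -0.5 -1.2] 11.8
```

View pics/ov6.png

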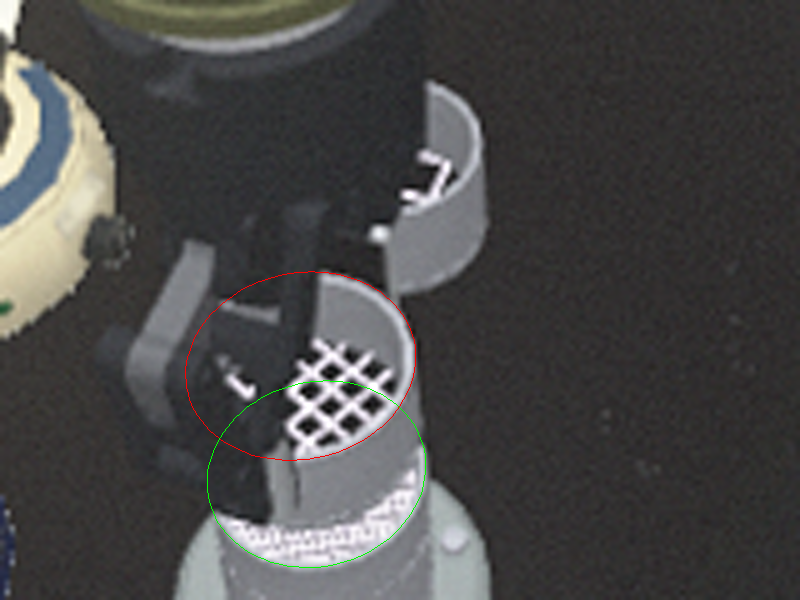

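Aligned. Lower 18 mm (0.1126 → ~0.0945).

Emit:
{"op": "jog_arm", "data": {
  "motion": [
    [0, 0, -0.06, 0, 0, 0, 0.5],
    [0, 0, -0.12, 0, 0, 0, 0.5],
    [0, 0, -0.17, 0, 0, 0, 0.5],
    [0, 0, -0.21, 0, 0, 0, 0.5],
    [0, 0, -0.23, 0, 0, 0, 0.5],
    [0, 0, -0.23, 0, 0, 0, 0.5]
  ]
}}

```text
clock: 12.4
position: [0.6193, 0.281, 0.0948]
eef_rot: [-1.554, 0.27, -0.271]
wrist_force: [-1.6, 0.7, 2.7]
gripper_width: 0.691
```

Emit:
{"op": "jog_arm", "data": {
  "motion": [
    [0, 0, -0.01, 0, 0, 0, 0.5],
    [0, 0, -0.01, 0, 0, 0, 0.5]
  ]
}}

```text
clock: 12.6
position: [0.6193, 0.281, 0.0947]
eef_rot: [-1.553, 0.27, -0.271]
wrist_force: [-5.0, -2.5, 7.4]
gripper_width: 0.688
```

Emit:
{"op": "jog_arm", "data": {
  "motion": [
    [0, 0, 0, 0, 0, 0, 0.75],
    [0, 0, 0, 0, 0, 0, 0.85],
    [0, 0, 0, 0, 0, 0, 1],
    [0, 0, 0, 0, 0, 0, 1],
    [0, 0, 0, 0, 0, 0, 1],
    [0, 0, 0.3, 0, 0, 0, 1],
    [0, 0, 0.7, 0, 0, 0, 1],
    [0, 0, 1, 0, 0, 0, 1]
  ]
}}

```text
clock: 13.4
position: [0.6195, 0.281, 0.1752]
eef_rot: [-1.553, 0.27, -0.271]
wrist_force: [-0.0, -0.9, 0.7]
gripper_width: 1.003
```

```bash
python3 ov.py ov7 200,280,160,120 .6185,.2803,.108,.03 .6185,.2803,.076,.03
```

```text
[0.6213 0.2816 0.18  ] [ 1.6 -1.   3.3] 13.45
```

View pics/ov7.png

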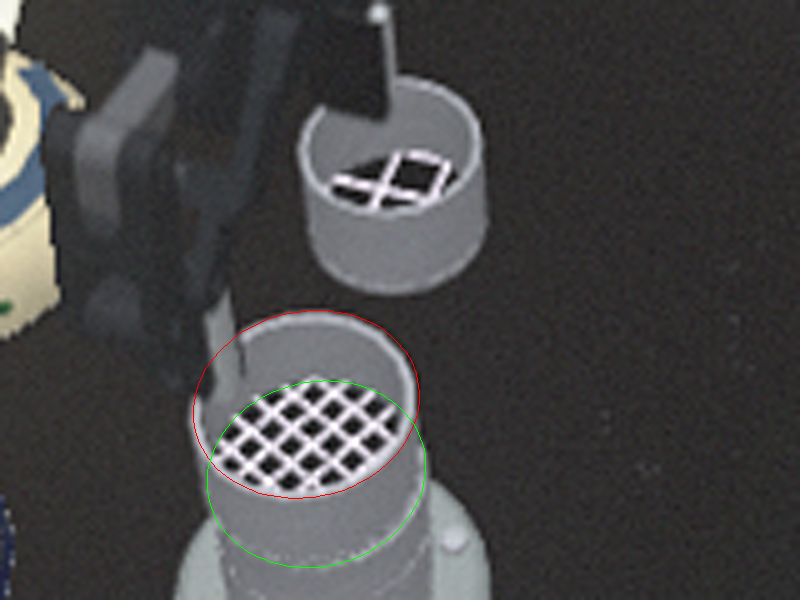

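Emit:
{"op": "jog_arm", "data": {
  "motion": [
    [-0.04, -0.45, 0, 0, 0, 0, 1],
    [-0.07, -0.9, 0, 0, 0, 0, 1]
  ]
}}

```text
clock: 13.65
position: [0.6133, 0.2097, 0.1735]
eef_rot: [-1.554, 0.268, -0.268]
wrist_force: [0.4, -0.8, -0.7]
gripper_width: 1.004
```

Emit:
{"op": "jog_arm", "data": {
  "motion": [
    [-0.04, -0.45, -0.3, 0, 0, 0, 1],
    [-0.07, -0.9, -0.7, 0, 0, 0, 1],
    [-0.07, -0.9, -0.8, 0, 0, 0, 1],
    [-0.07, -0.9, -0.8, 0, 0, 0, 1],
    [-0.07, -0.9, -0.8, 0, 0, 0, 1]
  ]
}}

```text
clock: 14.15
position: [0.6083, 0.1385, 0.1099]
eef_rot: [-1.553, 0.269, -0.27]
wrist_force: [0.8, 0.1, 0.6]
gripper_width: 1.002
```

```bash
python3 ov.py ov8 200,240,160,120 .6081,.1372,.048,.03
```

```text
[0.6086 0.1389 0.1104] [ 0.2 -0.2  1. ] 14.2
```

View pics/ov8.png

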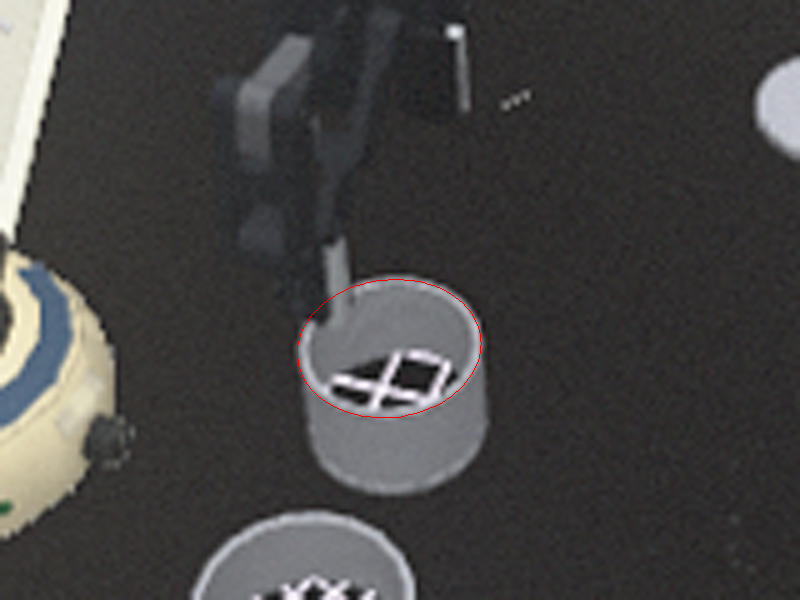

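Emit:
{"op": "jog_arm", "data": {
  "motion": [
    [0, -0.02, -0.4, 0, 0, 0, 1],
    [0, -0.02, -0.8, 0, 0, 0, 1],
    [0, -0.02, -0.95, 0, 0, 0, 1],
    [0, -0.02, -0.95, 0, 0, 0, 1],
    [0, -0.02, -0.95, 0, 0, 0, 1]
  ]
}}

```text
clock: 14.7
position: [0.609, 0.1362, 0.0349]
eef_rot: [-1.553, 0.269, -0.271]
wrist_force: [0.6, 0.5, 0.9]
gripper_width: 1.003
```

Emit:
{"op": "jog_arm", "data": {
  "motion": [
    [0, 0, 0, 0, 0, 0, 0.85],
    [0, 0, 0, 0, 0, 0, 0.7],
    [0, 0, 0, 0, 0, 0, 0.6],
    [0, 0, 0, 0, 0, 0, 0.5],
    [0, 0, 0, 0, 0, 0, 0.5],
    [0, 0, 0, 0, 0, 0, 0.5],
    [0, 0, 0, 0, 0, 0, 0.5]
  ]
}}

```text
clock: 15.4
position: [0.6093, 0.1357, 0.0355]
eef_rot: [-1.552, 0.268, -0.273]
wrist_force: [-0.3, -0.6, 5.7]
gripper_width: 0.674
```

Emit:
{"op": "jog_arm", "data": {
  "motion": [
    [0, 0, 0.1, 0, 0, 0, 0.5],
    [0, 0, 0.3, 0, 0, 0, 0.5],
    [0, 0, 0.6, 0, 0, 0, 0.5],
    [0, 0, 0.9, 0, 0, 0, 0.5],
    [0, 0, 1, 0, 0, 0, 0.5]
  ]
}}

```text
clock: 15.9
position: [0.6098, 0.1355, 0.1177]
eef_rot: [-1.551, 0.267, -0.274]
wrist_force: [0.8, -0.1, -0.7]
gripper_width: 0.674
```

Emit:
{"op": "jog_arm", "data": {
  "motion": [
    [0, 0, 0.4, 0, 0, 0, 0.5],
    [0, 0, 0.8, 0, 0, 0, 0.5],
    [0, 0, 0.85, 0, 0, 0, 0.5]
  ]
}}

```text
clock: 16.2
position: [0.61, 0.1355, 0.1863]
eef_rot: [-1.551, 0.266, -0.276]
wrist_force: [1.0, 0.7, -1.0]
gripper_width: 0.673
```

Emit:
{"op": "jog_arm", "data": {
  "motion": [
    [0.03, 0.3, 0, 0, 0, 0, 0.5],
    [0.05, 0.6, 0, 0, 0, 0, 0.5],
    [0.06, 0.9, 0, 0, 0, 0, 0.5]
  ]
}}

```text
clock: 16.5
position: [0.6124, 0.208, 0.1808]
eef_rot: [-1.554, 0.272, -0.27]
wrist_force: [-0.7, 1.2, -1.5]
gripper_width: 0.676
```

Emit:
{"op": "jog_arm", "data": {
  "motion": [
    [0.03, 0.3, 0, 0, 0, 0, 0.5],
    [0.05, 0.6, 0, 0, 0, 0, 0.5],
    [0.06, 0.9, 0, 0, 0, 0, 0.5],
    [0.06, 0.9, 0, 0, 0, 0, 0.5],
    [0.06, 0.9, 0, 0, 0, 0, 0.5]
  ]
}}

```text
clock: 17.0
position: [0.617, 0.2798, 0.1804]
eef_rot: [-1.555, 0.271, -0.269]
wrist_force: [1.3, -1.0, -0.7]
gripper_width: 0.674
```

```bash
python3 ov.py ov9 200,220,160,120 .6185,.2803,.197,.03 .6185,.2803,.108,.03
```

```text
[0.6175 0.2785 0.1807] [-0.4 -0.8 -1.3] 17.05
```

View pics/ov9.png

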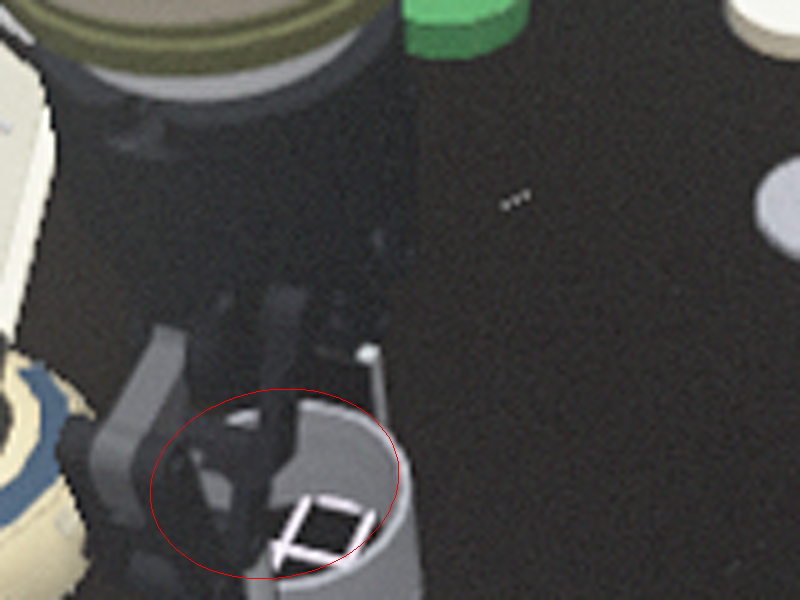

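Emit:
{"op": "jog_arm", "data": {
  "motion": [
    [0.03, 0.02, -0.1, 0, 0, 0, 0.5],
    [0.03, 0.02, -0.25, 0, 0, 0, 0.5],
    [0.03, 0.02, -0.35, 0, 0, 0, 0.5],
    [0.03, 0.02, -0.35, 0, 0, 0, 0.5],
    [0.03, 0.02, -0.35, 0, 0, 0, 0.5]
  ]
}}

```text
clock: 17.55
position: [0.6198, 0.2807, 0.153]
eef_rot: [-1.554, 0.271, -0.27]
wrist_force: [-0.0, 0.5, -1.3]
gripper_width: 0.672
```

```bash
python3 ov.py ov10 200,260,160,120 .6185,.2803,.165,.03 .6185,.2803,.108,.03
```

```text
[0.6201 0.2809 0.1536] [-0.3  0.  -0.4] 17.6
```

View pics/ov10.png

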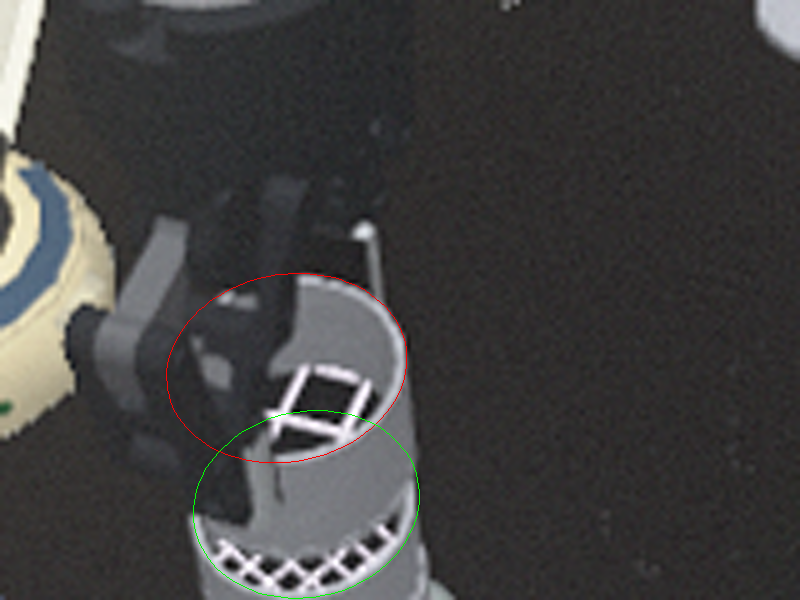

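Emit:
{"op": "jog_arm", "data": {
  "motion": [
    [0, 0, -0.06, 0, 0, 0, 0.5],
    [0, 0, -0.12, 0, 0, 0, 0.5],
    [0, 0, -0.17, 0, 0, 0, 0.5],
    [0, 0, -0.21, 0, 0, 0, 0.5],
    [0, 0, -0.23, 0, 0, 0, 0.5],
    [0, 0, -0.23, 0, 0, 0, 0.5]
  ]
}}

```text
clock: 18.2
position: [0.6201, 0.281, 0.1355]
eef_rot: [-1.554, 0.27, -0.271]
wrist_force: [-1.6, -1.1, 3.2]
gripper_width: 0.676
```

Emit:
{"op": "jog_arm", "data": {
  "motion": [
    [0, 0, -0.01, 0, 0, 0, 0.5],
    [0, 0, -0.01, 0, 0, 0, 0.5]
  ]
}}

```text
clock: 18.4
position: [0.6202, 0.281, 0.1354]
eef_rot: [-1.553, 0.27, -0.271]
wrist_force: [-2.7, -1.3, 6.9]
gripper_width: 0.671
```

```bash
python3 ov.py ov11 200,260,160,120 .6185,.2803,.148,.03 .6185,.2803,.108,.03
```

```text
[0.6203 0.281  0.1355] [-3.7 -0.6  6.4] 18.45
```

View pics/ov11.png

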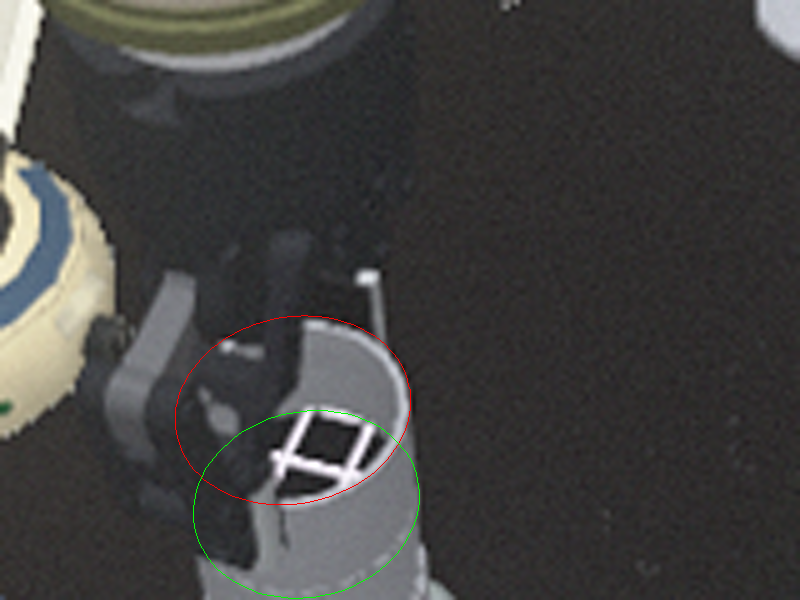

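Seated. Release and rise.

Emit:
{"op": "jog_arm", "data": {
  "motion": [
    [0, 0, 0, 0, 0, 0, 0.75],
    [0, 0, 0, 0, 0, 0, 0.85],
    [0, 0, 0, 0, 0, 0, 1],
    [0, 0, 0, 0, 0, 0, 1],
    [0, 0, 0, 0, 0, 0, 1],
    [0, 0, 0.3, 0, 0, 0, 1],
    [0, 0, 0.7, 0, 0, 0, 1],
    [0, 0, 0.9, 0, 0, 0, 1]
  ]
}}

```text
clock: 19.25
position: [0.6209, 0.2812, 0.2092]
eef_rot: [-1.552, 0.268, -0.273]
wrist_force: [0.8, -0.0, 0.5]
gripper_width: 0.998
```

```bash
python3 ov.py ov12 200,260,160,120 .6185,.2803,.148,.03 .6185,.2803,.108,.03
```

```text
[0.6217 0.2815 0.2116] [1.5 0.1 2.4] 19.3
```

View pics/ov12.png

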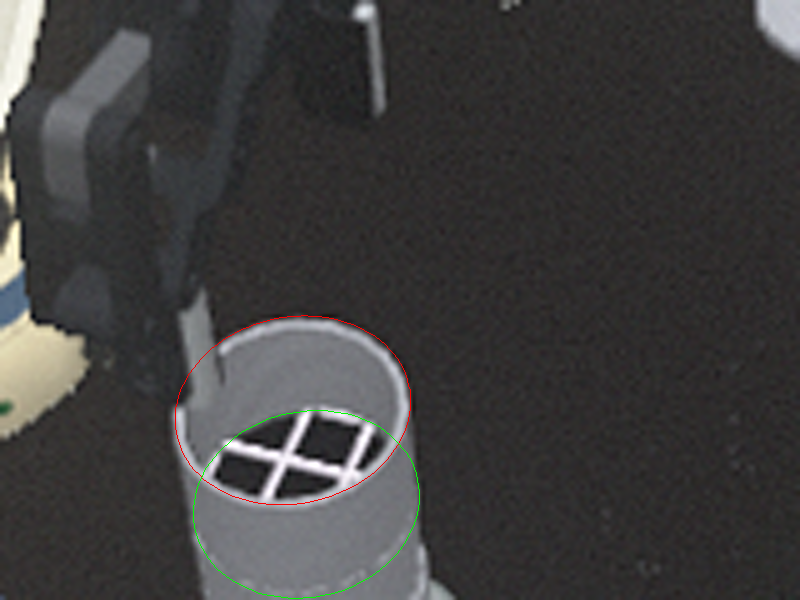

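Emit:
{"op": "jog_arm", "data": {
  "motion": [
    [-0.27, -0.46, 0, 0, 0, 0, 1],
    [-0.54, -0.92, 0, 0, 0, 0, 1]
  ]
}}

```text
clock: 19.5
position: [0.5761, 0.2075, 0.2052]
eef_rot: [-1.555, 0.269, -0.268]
wrist_force: [0.4, -2.0, -0.1]
gripper_width: 1.0
```

Emit:
{"op": "jog_arm", "data": {
  "motion": [
    [-0.27, -0.46, 0, 0, 0, 0, 1],
    [-0.54, -0.92, 0, 0, 0, 0, 1]
  ]
}}

```text
clock: 19.7
position: [0.5325, 0.1324, 0.2057]
eef_rot: [-1.554, 0.271, -0.27]
wrist_force: [0.6, 0.4, 1.1]
gripper_width: 1.003
```

Emit:
{"op": "jog_arm", "data": {
  "motion": [
    [-0.27, -0.46, -0.4, 0, 0, 0, 0.8],
    [-0.54, -0.92, -0.7, 0, 0, 0, 0.6],
    [-0.54, -0.92, -0.7, 0, 0, 0, 0.6]
  ]
}}

```text
clock: 20.0
position: [0.4846, 0.0541, 0.1461]
eef_rot: [-1.557, 0.283, -0.27]
wrist_force: [-0.4, -0.2, 0.2]
gripper_width: 0.601
```

Emit:
{"op": "jog_arm", "data": {
  "motion": [
    [-0.27, -0.46, -0.4, 0, 0, 0, 0.6],
    [-0.54, -0.92, -0.7, 0, 0, 0, 0.6],
    [-0.54, -0.92, -0.7, 0, 0, 0, 0.6],
    [-0.54, -0.92, -0.7, 0, 0, 0, 0.6],
    [-0.54, -0.92, -0.7, 0, 0, 0, 0.6]
  ]
}}

```text
clock: 20.5
position: [0.4483, -0.0124, 0.0949]
eef_rot: [-1.553, 0.269, -0.271]
wrist_force: [0.2, -0.2, 0.2]
gripper_width: 0.603
```

```bash
python3 ov.py ov13 290,180,160,120 .448,-.0136,.013,.03 .448,-.0136,.041,.01
python3 - <<'E'
from meas import *
S=camera("side")
g=S["image"].max(2)[235:290,345:390]; print(rim(S,(367,262),.013,.030))
E
```

```text
[ 0.4485 -0.0122  0.0951] [-0.2  0.4  0.3] 20.55
(array([ 0.44750225, -0.01433099,  0.013     ]), np.float64(0.03123060321766747), np.float64(0.0009377045965735407))
```

View pics/ov13.png

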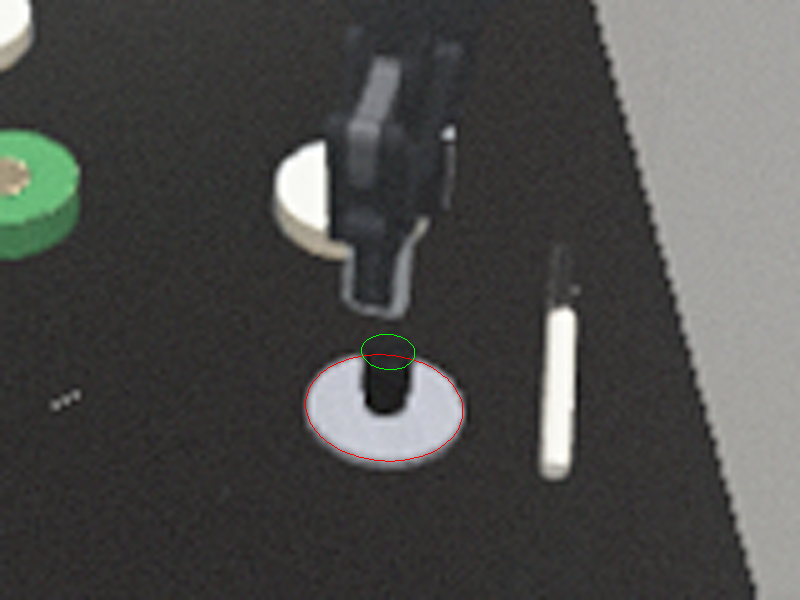

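Emit:
{"op": "jog_arm", "data": {
  "motion": [
    [0, -0.02, -0.4, 0, 0, 0, 0.6],
    [0, -0.02, -0.7, 0, 0, 0, 0.6],
    [0, -0.02, -0.81, 0, 0, 0, 0.6],
    [0, -0.02, -0.81, 0, 0, 0, 0.6],
    [0, -0.02, -0.81, 0, 0, 0, 0.6]
  ]
}}

```text
clock: 21.1
position: [0.4481, -0.0147, 0.0303]
eef_rot: [-1.554, 0.269, -0.271]
wrist_force: [-0.7, -0.7, 0.3]
gripper_width: 0.6
```

Emit:
{"op": "jog_arm", "data": {
  "motion": [
    [0, 0, 0, 0, 0, 0, 0.5],
    [0, 0, 0, 0, 0, 0, 0.4],
    [0, 0, 0, 0, 0, 0, 0.3],
    [0, 0, 0, 0, 0, 0, 0.2],
    [0, 0, 0, 0, 0, 0, 0.1],
    [0, 0, 0, 0, 0, 0, 0.1],
    [0, 0, 0, 0, 0, 0, 0.1]
  ]
}}

```text
clock: 21.8
position: [0.4476, -0.0149, 0.0301]
eef_rot: [-1.553, 0.27, -0.271]
wrist_force: [-1.8, 0.1, 6.7]
gripper_width: 0.213
```

```bash
python3 ov.py ov14 290,180,160,120 .448,-.0136,.013,.03
```

```text
[ 0.4476 -0.0149  0.0302] [-2.7 -0.   6.8] 21.85
```

View pics/ov14.png

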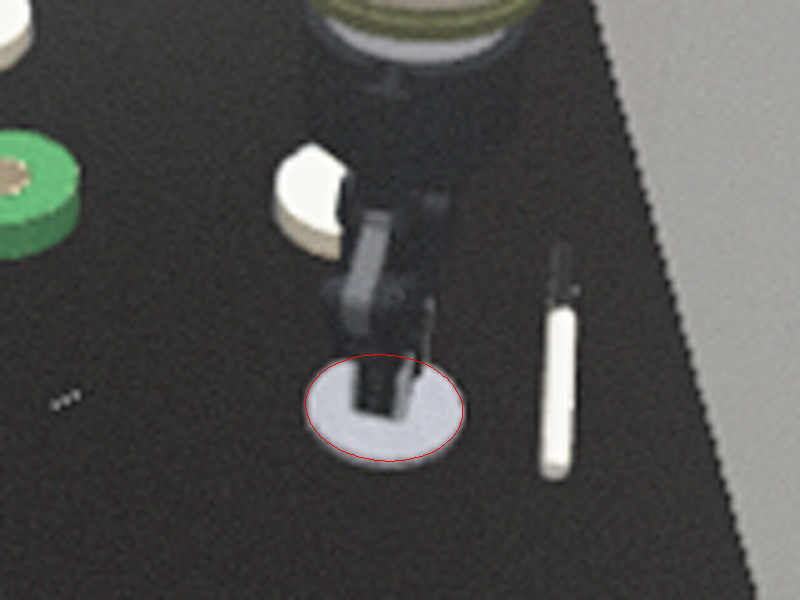

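Emit:
{"op": "jog_arm", "data": {
  "motion": [
    [0, 0, 0.1, 0, 0, 0, 0.1],
    [0, 0, 0.3, 0, 0, 0, 0.1],
    [0, 0, 0.6, 0, 0, 0, 0.1],
    [0, 0, 0.9, 0, 0, 0, 0.1],
    [0, 0, 1, 0, 0, 0, 0.1]
  ]
}}

```text
clock: 22.35
position: [0.4484, -0.0151, 0.1119]
eef_rot: [-1.552, 0.268, -0.273]
wrist_force: [-0.5, -0.6, -0.2]
gripper_width: 0.212
```

Emit:
{"op": "jog_arm", "data": {
  "motion": [
    [0.18, 0.3, 0.3, 0, 0, 0, 0.1],
    [0.36, 0.6, 0.6, 0, 0, 0, 0.1],
    [0.54, 0.92, 0.8, 0, 0, 0, 0.1]
  ]
}}

```text
clock: 22.65
position: [0.4911, 0.0592, 0.1748]
eef_rot: [-1.553, 0.27, -0.272]
wrist_force: [0.2, -0.4, -0.5]
gripper_width: 0.208
```

Emit:
{"op": "jog_arm", "data": {
  "motion": [
    [0.18, 0.3, 0.2, 0, 0, 0, 0.1],
    [0.36, 0.6, 0.4, 0, 0, 0, 0.1],
    [0.54, 0.92, 0.5, 0, 0, 0, 0.1]
  ]
}}

```text
clock: 22.95
position: [0.5343, 0.1331, 0.2144]
eef_rot: [-1.553, 0.27, -0.271]
wrist_force: [0.7, -0.5, -0.9]
gripper_width: 0.21
```

Emit:
{"op": "jog_arm", "data": {
  "motion": [
    [0.18, 0.3, 0, 0, 0, 0, 0.1],
    [0.36, 0.6, 0, 0, 0, 0, 0.1],
    [0.54, 0.92, 0, 0, 0, 0, 0.1],
    [0.54, 0.92, 0, 0, 0, 0, 0.1]
  ]
}}

```text
clock: 23.35
position: [0.5766, 0.2106, 0.2116]
eef_rot: [-1.554, 0.268, -0.264]
wrist_force: [0.3, 0.5, -1.3]
gripper_width: 0.21
```

Emit:
{"op": "jog_arm", "data": {
  "motion": [
    [0.15, 0.25, 0, 0, 0, 0, 0.1],
    [0.3, 0.5, 0, 0, 0, 0, 0.1],
    [0.45, 0.75, 0, 0, 0, 0, 0.1],
    [0.52, 0.87, 0, 0, 0, 0, 0.1],
    [0.52, 0.87, 0, 0, 0, 0, 0.1],
    [0.52, 0.87, 0, 0, 0, 0, 0.1]
  ]
}}

```text
clock: 23.95
position: [0.6181, 0.2743, 0.2127]
eef_rot: [-1.555, 0.272, -0.27]
wrist_force: [0.1, -0.1, -1.7]
gripper_width: 0.211
```

```bash
python3 ov.py ov15 200,240,160,120 .6185,.2803,.195,.03 .6185,.2803,.148,.03
```

```text
[0.6182 0.274  0.2132] [-0.4  0.7 -0.9] 24.0
```

View pics/ov15.png

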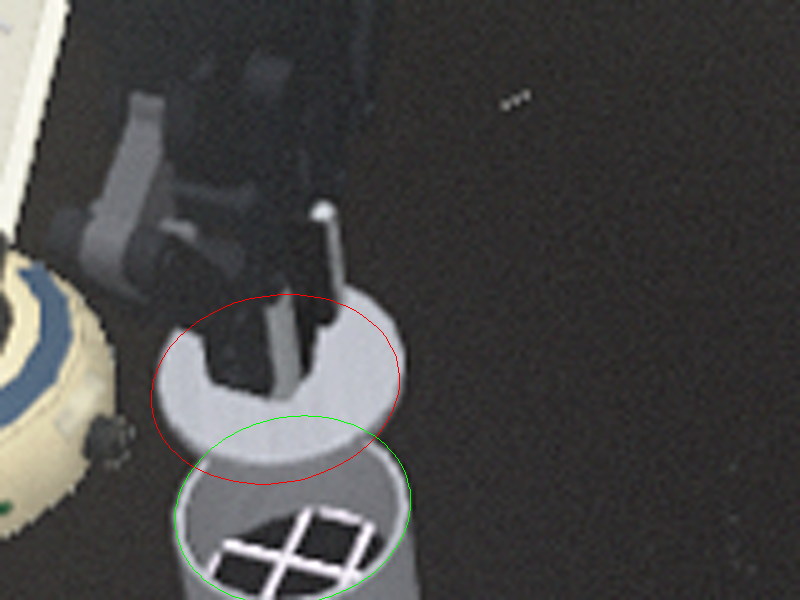

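Emit:
{"op": "jog_arm", "data": {
  "motion": [
    [0, 0.04, -0.05, 0, 0, 0, 0.1],
    [0, 0.08, -0.15, 0, 0, 0, 0.1],
    [0, 0.08, -0.25, 0, 0, 0, 0.1],
    [0, 0.08, -0.32, 0, 0, 0, 0.1],
    [0, 0.08, -0.32, 0, 0, 0, 0.1],
    [0, 0.08, -0.32, 0, 0, 0, 0.1]
  ]
}}

```text
clock: 24.6
position: [0.6184, 0.2816, 0.1877]
eef_rot: [-1.554, 0.271, -0.27]
wrist_force: [0.3, 0.9, -0.7]
gripper_width: 0.208
```

```bash
python3 ov.py ov16 200,240,160,120 .6185,.2803,.170,.03 .6185,.2803,.148,.03
```

```text
[0.6186 0.2817 0.1881] [ 0.4 -0.4 -0.9] 24.65
```

View pics/ov16.png

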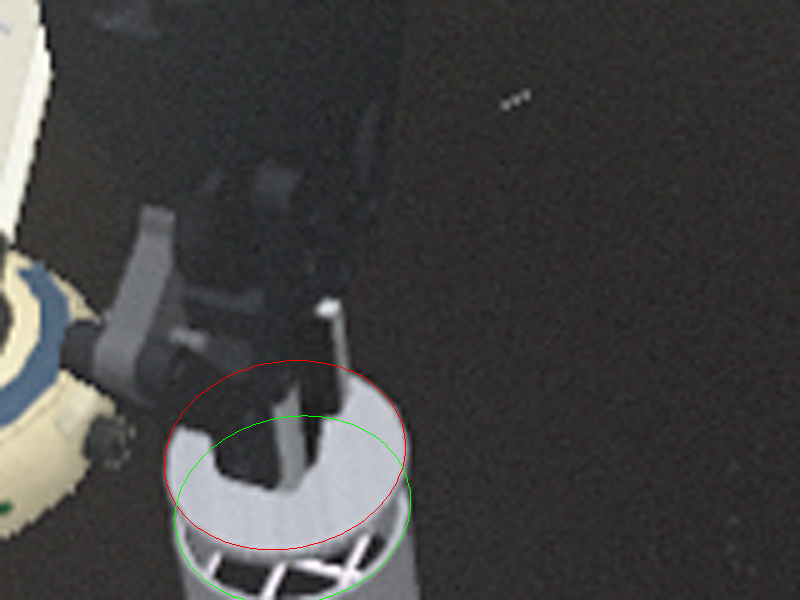

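Emit:
{"op": "jog_arm", "data": {
  "motion": [
    [0, -0.01, -0.06, 0, 0, 0, 0.1],
    [0, -0.01, -0.12, 0, 0, 0, 0.1],
    [0, -0.01, -0.17, 0, 0, 0, 0.1],
    [0, -0.01, -0.21, 0, 0, 0, 0.1],
    [0, -0.01, -0.22, 0, 0, 0, 0.1],
    [0, -0.01, -0.22, 0, 0, 0, 0.1]
  ]
}}

```text
clock: 25.25
position: [0.6184, 0.2811, 0.1704]
eef_rot: [-1.554, 0.27, -0.271]
wrist_force: [-0.5, -0.4, -0.4]
gripper_width: 0.212
```

Emit:
{"op": "jog_arm", "data": {
  "motion": [
    [0, 0, -0.01, 0, 0, 0, 0.1],
    [0, 0, -0.015, 0, 0, 0, 0.1],
    [0, 0, -0.015, 0, 0, 0, 0.1]
  ]
}}

```text
clock: 25.55
position: [0.6188, 0.2811, 0.1702]
eef_rot: [-1.553, 0.27, -0.271]
wrist_force: [-1.5, -1.6, 5.2]
gripper_width: 0.209
```

```bash
python3 ov.py ov17 200,240,160,120 .6185,.2803,.153,.03 .6185,.2803,.148,.03
```

```text
[0.6187 0.2811 0.1702] [-2.5 -1.6  5.3] 25.6
```

View pics/ov17.png

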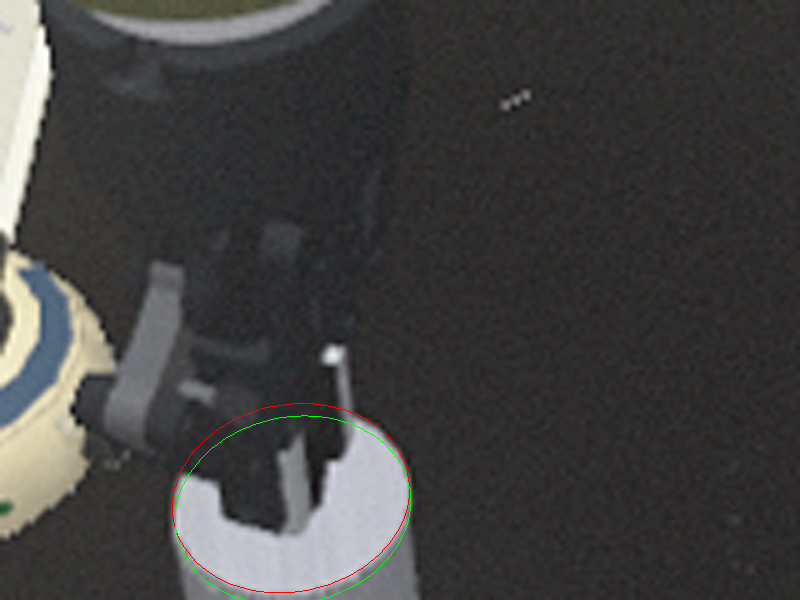

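Emit:
{"op": "jog_arm", "data": {
  "motion": [
    [0, 0, 0, 0, 0, 0, 0.3],
    [0, 0, 0, 0, 0, 0, 0.4],
    [0, 0, 0, 0, 0, 0, 0.6],
    [0, 0, 0, 0, 0, 0, 0.6],
    [0, 0, 0, 0, 0, 0, 0.6],
    [0, 0, 0.3, 0, 0, 0, 0.6],
    [0, 0, 0.7, 0, 0, 0, 0.6],
    [0, 0, 1, 0, 0, 0, 0.6]
  ]
}}

```text
clock: 26.4
position: [0.6186, 0.281, 0.2509]
eef_rot: [-1.553, 0.27, -0.271]
wrist_force: [0.5, -0.3, -0.3]
gripper_width: 0.601
```

Emit:
{"op": "jog_arm", "data": {
  "motion": [
    [-0.3, -0.3, 0.1, 0, 0, 0, 0.6],
    [-0.6, -0.6, 0.1, 0, 0, 0, 0.6],
    [-1, -1, 0.1, 0, 0, 0, 0.6]
  ]
}}

```text
clock: 26.7
position: [0.538, 0.2011, 0.257]
eef_rot: [-1.554, 0.269, -0.27]
wrist_force: [-0.2, -0.7, 2.2]
gripper_width: 0.6
```

Emit:
{"op": "jog_arm", "data": {
  "motion": [
    [-0.2, -0.4, 0, 0, 0, 0, 0.6],
    [-0.4, -0.8, 0, 0, 0, 0, 0.6],
    [-0.5, -1, 0, 0, 0, 0, 0.6],
    [-0.5, -1, 0, 0, 0, 0, 0.6],
    [-0.5, -1, 0, 0, 0, 0, 0.6]
  ]
}}

```text
clock: 27.2
position: [0.4986, 0.1218, 0.2574]
eef_rot: [-1.553, 0.27, -0.271]
wrist_force: [0.4, -0.0, -0.4]
gripper_width: 0.602
```

```bash
python3 ov.py ov18 200,280,160,120 .6185,.2803,.153,.03 .6185,.2803,.181,.01 .6185,.2803,.022,.046; python3 look.py fin 0,0,640,480 0,0,640,480
python3 - <<'E'
from meas import *
S=camera("side");T=camera("top")
for n,s,t,z in (("petri2",(360,219),(389,274),.016),("tape",(290,218),(392,211),.019),("petri1",(282,185),(446,203),.016)):
    print(n,rim(S,s,z,.033,win=26)[0].round(4),rim(T,t,z,.033,win=26)[0].round(4))
E
```

```text
[0.4987 0.1224 0.2571] [ 0.  -0.4 -0.9] 27.25
[0.4987 0.1224 0.2571]
side zoom 1
top zoom 1
petri2 [ 0.4418 -0.2096  0.016 ] [ 0.4511 -0.1472  0.016 ]
tape [ 0.6002 -0.1544  0.019 ] [ 0.601  -0.1525  0.019 ]
petri1 [ 0.6239 -0.287   0.016 ] [ 0.6243 -0.2829  0.016 ]
```

View pics/ov18.png

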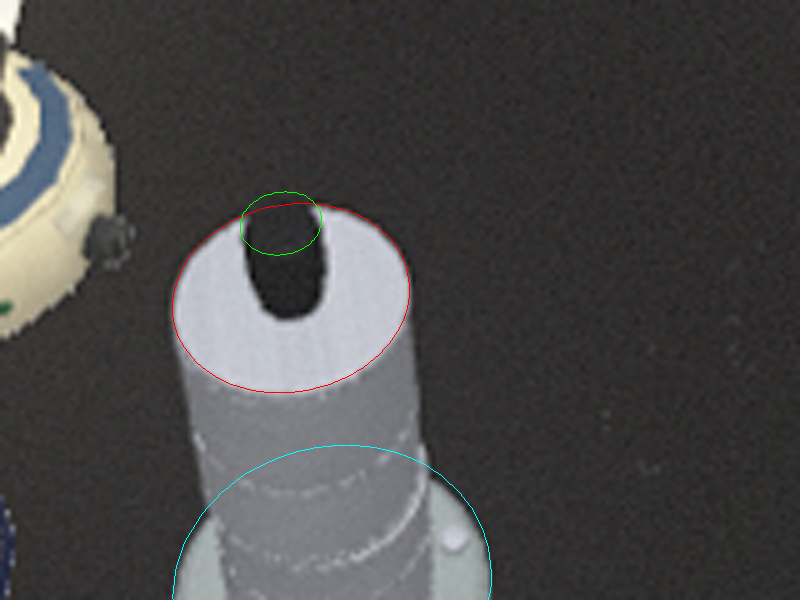

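View pics/fin_top.png

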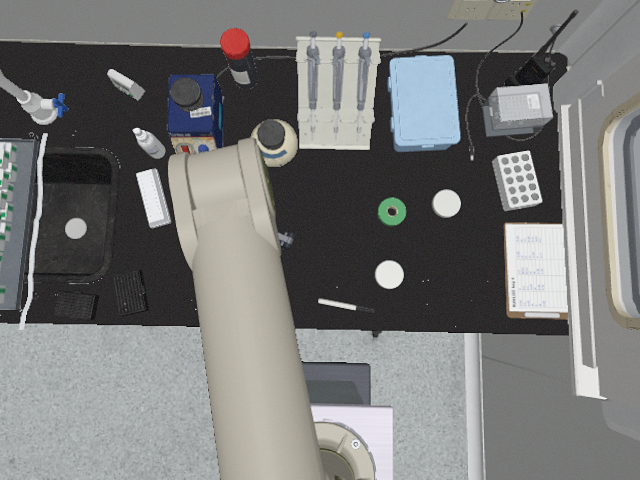

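View pics/fin_side.png

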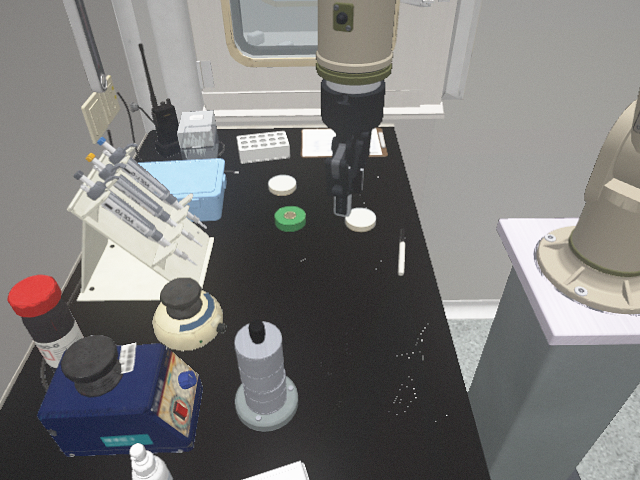

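```bash
python3 look.py z1 225,315,80,115 0,0,640,480
python3 - <<'E'
import cv2
a=cv2.imread('pics/z1_side.png'); print(a.shape)
E
```

```text
[0.4986 0.1221 0.2567]
side zoom 5
top zoom 1
(575, 400, 3)
```

View pics/z1_side.png

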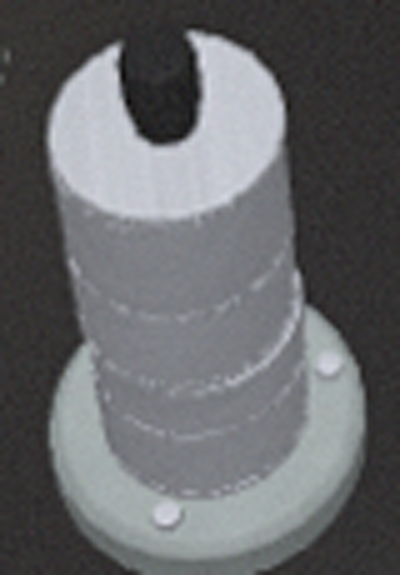

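```bash
python3 -c "
from cell import hand_in; print(hand_in())"
```

```text
the job is handed in; nothing more can be done
None
```

I built the stack on the catch pan in the order asked (fine, medium, coarse, lid) and handed it in at about 27.5 s of the 88 s allowed. The gripper was open and well clear of everything at hand-in.

**Seating:** Each piece reached its calculated seated height to within about 0.3 mm, then met a light contact force of about 6–8 N. In the last side view the lid disc and knob match where they should be at 153 mm and 181 mm, and the seams between the pieces are parallel and closed.

**Small offset:** A thin crescent of the fine sieve's rim shows beside the medium sieve, about 1 mm sideways. That is within the 1.5 mm play of the foot, and I saw no tilt.

**Other items:** In the top camera both petri dishes and the tape roll are unmoved to within about 0.2 mm.

**Checks that failed or disagreed:**
- **Petri dish 2, side view:** the last reading was wrong because the gripper blocked part of the dish, so I relied on the top camera.
- **Petri dish 1, side view:** the first reading failed, and the last one differed from the top camera by about 4 mm.
- **Cameras overall:** on the other clean readings the two views differ by about 1–3 mm, so I used the average where both were good.
- **Gripper opening:** it read slightly narrower on the coarse sieve (0.674) than on the other two (0.688). I did not find out why, but the sieve seated at its correct height.

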